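# Put the hand stamps back in the slanted rack and close the ink pad

## Task

The counter is closing: put the two round wooden hand stamps, one standing on the open ink pad and one on the desk, back into the two free compartments of the slanted stamp rack, one in each, handle up and fully down, letting each one down gently instead of dropping it in. Close the lid of the ink pad all the way once its stamp is off it, and leave the stamps already in the rack and everything else on the desk where they are.

Things in the scene. Friction and masses are not known exactly. Their poses are not given: they have to be found in the camera images.
- stamp_a_mid (a point): middle (half-way up, on the axis) of a round wooden hand stamp, 100 mm tall, about 70 g; z up along it. Round mount 34 mm across up to 32 mm from the foot, then a neck 17 to 19 mm across, then a knob 26 mm across from 70 to 94 mm above the foot (20 to 44 mm above this point), the part to hold. This one starts on the felt of the ink pad.
- stamp_b_mid (a point): middle (half-way up, on the axis) of a round wooden hand stamp, 100 mm tall, about 70 g; z up along it. Round mount 34 mm across up to 32 mm from the foot, then a neck 17 to 19 mm across, then a knob 26 mm across from 70 to 94 mm above the foot (20 to 44 mm above this point), the part to hold. This one starts on the desk.
- cell_a: First free compartment of the rack: an open-topped grey box, inside 42 mm front to back (its x), 46 mm along the row (its y), 46 mm deep. Origin: centre of its floor; z points up out of the mouth, leaning 35 degrees from vertical to the rack's front; x to the back and up. A round stamp standing in it rests against the front wall, 4 mm off centre.
- cell_b: Second free compartment of the rack: an open-topped grey box, inside 42 mm front to back (its x), 46 mm along the row (its y), 46 mm deep. Origin: centre of its floor; z points up out of the mouth, leaning 35 degrees from vertical to the rack's front; x to the back and up. A round stamp standing in it rests against the front wall, 4 mm off centre.
- rack: the stamp rack, black stand with grey boxes, fixed: a row of four compartments leaning 35 degrees to the front (robot's side), 52 mm apart, walls 3 mm (6 mm between neighbours); two hold stamps. 221 mm along its y, 102 mm deep, 84 mm high at the back, 56 mm in front. Origin on the desk; x to the back, z up. Floor centres of the compartments: x = 0, z = 26 mm, y = -78, -26, 26, 78 mm.
- ink_pad: the ink pad, a flat dark steel tin, 74 mm (x) by 114 mm (y), fixed to the desk; its felt lies 13 mm above the desk. Origin: centre of its underside; z up, x towards its hinged edge.
- pad_hinge (a point): middle of the hinge line of the pad's lid, 38.5 mm from the tin's centre along its x and 12.5 mm above the desk; the hinge runs along the tin's y.
- pad_lid (a joint): angle of the pad's lid in rad: 0 closed, 1.57 upright, 1.9 open to the stop (leaning away from the felt). The lid is a dark steel tray, 77 mm from hinge to free edge, 118 mm wide, 11 mm deep; shut, its top is 20.5 mm above the desk. The hinge is stiff (0.03 N m): the lid stays where it is left and must be pushed right down.
- stored_1_mid (a point): the middle of a stamp with an oblong mount and ball handle, 91 mm tall, already put away in one of the other compartments, loose; not to be disturbed
- stored_2_mid (a point): the middle of a stamp with a square block mount and straight handle, 83 mm tall, already put away in one of the other compartments, loose; not to be disturbed
- glue_stick_mid (a point): the middle (half-way up) of a standing glue stick, 29 mm across, 84 mm tall; loose, to be left alone
- gel_bottle_mid (a point): the middle (half-way up) of a standing flip-top gel bottle, 41 mm across, 108 mm tall; loose, to be left alone
- stapler_mid (a point): the middle (half-way up) of a stapler lying on its base, 140 mm long, 36 mm wide, 50 mm high; loose, to be left alone
- mouse_mid (a point): the middle (half-way up) of a computer mouse, 95 x 60 mm, 34 mm high; loose, to be left alone
- paper_punch_mid (a point): the middle (half-way up) of a hole punch, 120 x 55 mm, 52 mm high; loose, to be left alone

How it is judged (in metres and radians):
At the end, for the whole second after the job is handed in: One round stamp stands in each of the two free compartments, handle up, its foot within 4 mm of the compartment's floor, its middle within 12 mm of the compartment's axis and its axis within 0.2 rad of it, at rest and released; the ink pad's lid is shut to within 0.06 rad ((((x of stamp_a_mid in the frame of cell_a between -0.012 and 0.012 m and y of stamp_a_mid in the frame of cell_a between -0.012 and 0.012 m and z of stamp_a_mid in the frame of cell_a between 0.045 and 0.054 m and angle between the z axis of stamp_a_mid and the z axis of cell_a, either way round below 0.2 rad and angle between stamp_a_mid's own z axis and vertical below 0.85 rad) and (x of stamp_b_mid in the frame of cell_b between -0.012 and 0.012 m and y of stamp_b_mid in the frame of cell_b between -0.012 and 0.012 m and z of stamp_b_mid in the frame of cell_b between 0.045 and 0.054 m and angle between the z axis of stamp_b_mid and the z axis of cell_b, either way round below 0.2 rad and angle between stamp_b_mid's own z axis and vertical below 0.85 rad)) or ((x of stamp_a_mid in the frame of cell_b between -0.012 and 0.012 m and y of stamp_a_mid in the frame of cell_b between -0.012 and 0.012 m and z of stamp_a_mid in the frame of cell_b between 0.045 and 0.054 m and angle between the z axis of stamp_a_mid and the z axis of cell_b, either way round below 0.2 rad and angle between stamp_a_mid's own z axis and vertical below 0.85 rad) and (x of stamp_b_mid in the frame of cell_a between -0.012 and 0.012 m and y of stamp_b_mid in the frame of cell_a between -0.012 and 0.012 m and z of stamp_b_mid in the frame of cell_a between 0.045 and 0.054 m and angle between the z axis of stamp_b_mid and the z axis of cell_a, either way round below 0.2 rad and angle between stamp_b_mid's own z axis and vertical below 0.85 rad))) and value of joint pad_lid below 0.06 rad and linear speed of each of stamp_a, stamp_b below 0.02 m/s); the robot touches nothing.
It fails at once if a stamp is dropped or driven into a compartment (faster than 0.35 m/s once its foot is inside) ((x of stamp_a_mid in the frame of cell_a between -0.03 and 0.03 m and y of stamp_a_mid in the frame of cell_a between -0.03 and 0.03 m and z of stamp_a_mid in the frame of cell_a below 0.09 m and linear speed of stamp_a above 0.35 m/s) or (x of stamp_a_mid in the frame of cell_b between -0.03 and 0.03 m and y of stamp_a_mid in the frame of cell_b between -0.03 and 0.03 m and z of stamp_a_mid in the frame of cell_b below 0.09 m and linear speed of stamp_a above 0.35 m/s) or (x of stamp_b_mid in the frame of cell_a between -0.03 and 0.03 m and y of stamp_b_mid in the frame of cell_a between -0.03 and 0.03 m and z of stamp_b_mid in the frame of cell_a below 0.09 m and linear speed of stamp_b above 0.35 m/s) or (x of stamp_b_mid in the frame of cell_b between -0.03 and 0.03 m and y of stamp_b_mid in the frame of cell_b between -0.03 and 0.03 m and z of stamp_b_mid in the frame of cell_b below 0.09 m and linear speed of stamp_b above 0.35 m/s)).
It fails at once if a stamp already in the rack is shifted by more than 15 mm (distance of any of stored_1_mid, stored_2_mid from where it was at the start of the episode above 0.015 m).
It fails at once if something else on the desk is shifted by more than 20 mm (distance of any of glue_stick_mid, gel_bottle_mid, stapler_mid, mouse_mid, paper_punch_mid from where it was at the start of the episode above 0.02 m).
It also fails if it takes over 64 s, if anything falls off the work surface, if the arm or the gripper's body presses on something with over 40 N, if the wrist force passes 120 N, or if a joint passes its speed limit or range.

## Robot

A 6-joint arm with a two-finger parallel gripper is mounted at the origin on the work surface. World frame = base frame: x ahead of the robot, y to its left, z up, the work surface at z = 0. Lengths are in mm, angles in rad, forces in N, time in s.
With the tool pointing down it reaches from about 350 to 775 mm from the base axis. Payload 7.3 kg.
Tool frame: the origin (TCP) lies at the very end of the fingers, on their centre line; the grasp point (between the pads) lies bot.grasp_offset behind it (bot.grasp_offset is the distance from the TCP to the grasp point, in mm); z points along the fingers, y is the line along which they close (so a half turn about z gives the same grasp; the last joint's range is limited). The gripper opens to 92 mm and grips with 3 to 60 N. Pads are 19 mm wide; open, the fingers measure 130 mm over their backs; the gripper's body (75 mm by 190 mm) begins 47 mm behind the grasp point.
Start: joints at [-1.342, 0.342, 1.524, -0, 1.275, -0.146], TCP at [192.219, -488.566, 226.741] pointing down, gripper open.
Joint ranges: [-2.53, 2.53], [-0.77, 2.02], [0.04, 2.7], [-1, 4.14], [0.28, 2.66], [-3.11, 3.11]. Speed limits (rad/s): [2.57, 2.57, 3.14, 3.14, 3.14, 3.14].

## Interface

Orientations are given as [roll, pitch, yaw] about the fixed x, y, z axes, in that order (R = Rz(yaw) Ry(pitch) Rx(roll)).
In Python, from plant import bot gives the robot as it stands. The module is installed in compiled form; this text tells all that it offers.
- The arm moves only by the shell command python3 -m handwheel 'ROWS'. ROWS is JSON, a list of rows, each an object of numbers: "claw": the finger opening in mm, from 0 to 91.8; "dx", "dy", "dz": the shift along the tool's x, y, z in mm; "rx", "ry", "rz": the turn, a rotation vector about the tool's x, y, z in rad. A call has 1 to 10 rows; each row shifts and turns the commanded pose from where the row before left it, along the tool's axes as they then stand; what a row does not reach is not made up. A row lasts 1/10 s, in which the tool goes at most 50 mm and 8.59 degrees, less where a joint would pass 70% of its speed; a pose out of reach is approached as far as the arm can. A call is refused whole if a number of a shift passes 50 or a number of a turn 0.15, either way. A call with a gripper value outside its range is refused whole. The fingers move at their own pace and stop on an object; the grip force is fixed at half the most. Time passes only in rows, so rows that do not move let the fingers close. It gives the time, the measured TCP pose, the force and the opening at its end, in the units of the state.
- bot.get_obs(): the state, without advancing time (a new reading comes with each control period).
- bot.capture(name): name is "scene" or "top"; returns a dict with "frame" (480x640x3 uint8, red, green, blue), "camera_matrix" (3x3 intrinsics, pixels), "view" (4x4, takes a point from world to camera coordinates). Camera axes: x right, y down, z forward; pixel columns grow to the right and rows downward; lengths in mm; the calibration is good to about 2 mm. A picture is of the moment at which its call begins. There is no depth.
- bot.close_job(): hands the job in, once; it reports no verdict.
The state is a dict: "time": time; "joint_positions": joint angles; "dq": joint speeds; "tau": joint torques, N m; "tool_pos": TCP position; "tcp_rot": TCP orientation; "contact_force": force on the tool from outside, world axes, zero at the start; "moment": the same for the moment, N m; "grip_width": finger opening in mm.
Only numpy, scipy, OpenCV 4.12 (cv2) and the standard library are available. Lean on these libraries where they do the work, as an engineer would, in place of code of your own. Each camera call takes 0.05 s, during which the arm holds its last target. There are 200 camera calls.

## Working session

There is one attempt and no reset: what is moved stays moved. The work goes in short steps, Python scripts to look and compute and a shell command to move; the robot and the scene stay as the last step left them, time stands still between calls to the robot, and variables do not carry over. Pictures are saved under pics/ and viewed, on a budget of 13 in all, crops included, one or two more only if the job needs it, and the job is handed in when it is done.

```bash
mkdir -p pics && cat > h.py <<'E'
import numpy as np, cv2
from plant import bot
def snap(n,f,crop=None,scale=1):
    c=bot.capture(n); np.savez(f'pics/{f}.npz',K=c['camera_matrix'],V=c['view'])
    im=cv2.cvtColor(c['frame'],cv2.COLOR_RGB2BGR); cv2.imwrite(f'pics/{f}_full.png',im)
    if crop: x0,y0,x1,y1=crop; im=im[y0:y1,x0:x1]
    if scale!=1: im=cv2.resize(im,None,fx=scale,fy=scale,interpolation=cv2.INTER_CUBIC)
    cv2.imwrite(f'pics/{f}.png',im)
def cam(f):
    d=np.load(f'pics/{f}.npz'); return d['K'],d['V']
def at_z(f,u,v,z):
    K,V=cam(f); R=V[:3,:3];t=V[:3,3]; o=-R.T@t; d=R.T@np.linalg.inv(K)@np.array([u,v,1.]); return o+d*(z-o[2])/d[2]
def proj(f,p):
    K,V=cam(f); q=K@(V[:3,:3]@np.asarray(p,float)+V[:3,3]); return q[:2]/q[2]
def tri(f1,p1,f2,p2):
    A=[]
    for f,(u,v) in((f1,p1),(f2,p2)):
        K,V=cam(f);P=K@V[:3]; A+= [u*P[2]-P[0],v*P[2]-P[1]]
    X=np.linalg.svd(np.array(A))[2][-1]; return X[:3]/X[3]
E
python3 - <<'E'
from h import *
snap('scene','s0');snap('top','t0')
for f in('s0','t0'):
    K,V=cam(f);print(K,-V[:3,:3].T@V[:3,3],V[:3,:3])
o=bot.get_obs();print(bot.grasp_offset,o)
E
```

```text
[[500.339315     0.         321.93383059]
 [  0.         500.339315   237.61289502]
 [  0.           0.           1.        ]] [1136.16536209 -225.36154359  982.08632331] [[ 0.34034169  0.94028233  0.00605547]
 [ 0.76396876 -0.27275783 -0.5847691 ]
 [-0.54819638  0.20364749 -0.81117719]]
[[470.91168687   0.         318.77280454]
 [  0.         470.91168687 238.7161649 ]
 [  0.           0.           1.        ]] [ 418.25014604  -14.73327322 1358.63273679] [[-0.006261   -0.9999792  -0.00155158]
 [-0.99753957  0.00635405 -0.06981716]
 [ 0.06982556  0.00111064 -0.9975586 ]]
18.8 {'time': 0.1, 'joint_positions': array([-1.34202448e+00,  3.42642699e-01,  1.52490559e+00, -2.77584830e-05,
        1.27540136e+00, -1.46023935e-01]), 'dq': array([-1.15038071e-05, -3.14267406e-04, -1.54468236e-03, -8.02791490e-04,
        1.13714214e-03, -7.85985798e-04]), 'tau': array([ 1.39230200e-03, -4.32006133e+01, -2.44694495e+01,  7.19041144e-02,
        5.25509776e-02, -4.88398518e-05]), 'tool_pos': array([ 192.11239516, -488.20322228,  226.12538338]), 'tcp_rot': array([-3.14024625e+00, -1.71186427e-04,  3.74803766e-01]), 'contact_force': array([-0.45794124,  0.19794868,  0.24125059]), 'moment': array([ 0.00066979, -0.04672962, -0.01066268]), 'grip_width': 92.16840940776709}
```

View pics/s0.png

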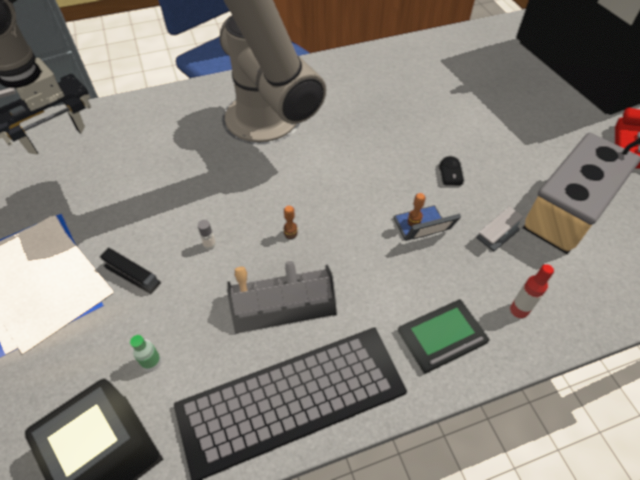

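View pics/t0.png

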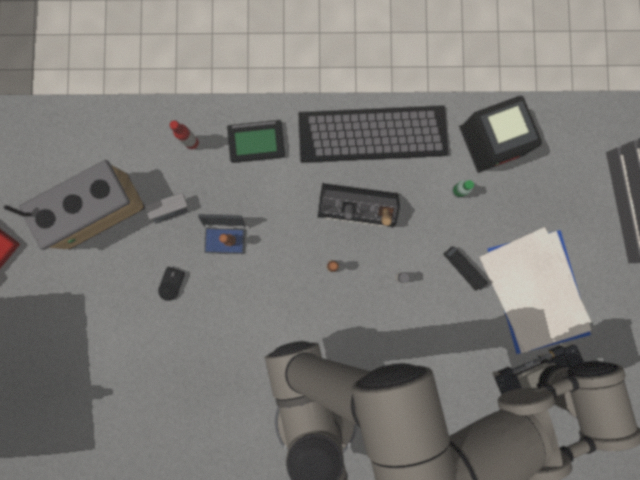

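The scene view shows the rack at about (283,298) with two stored stamps, stamp B at (290,222), and the pad with stamp A at (418,210), lid open at the back. The top view shows the rack at (358,205), B at (334,266), A at (227,240), and the glue stick at (405,277). I'll magnify these regions.

```bash
python3 - <<'E'
import cv2,numpy as np
t=cv2.imread('pics/t0_full.png');s=cv2.imread('pics/s0_full.png')
def c(im,x,y,w,h,k): return cv2.resize(im[y:y+h,x:x+w],None,fx=k,fy=k,interpolation=cv2.INTER_CUBIC)
a=c(t,310,175,100,75,4)      # 400x300
b=c(t,190,205,100,75,4)
d=c(s,220,190,133,150,3)[:300,:400] if 0 else c(s,222,250,133,100,3)
e=c(s,385,170,100,75,4)
d=cv2.resize(d,(399,300)); d=np.pad(d,((0,0),(0,1),(0,0)))
cv2.imwrite('pics/c0.png',np.vstack([np.hstack([a,b]),np.hstack([d,e])]))
E
```

```text
(no output)
```

View pics/c0.png

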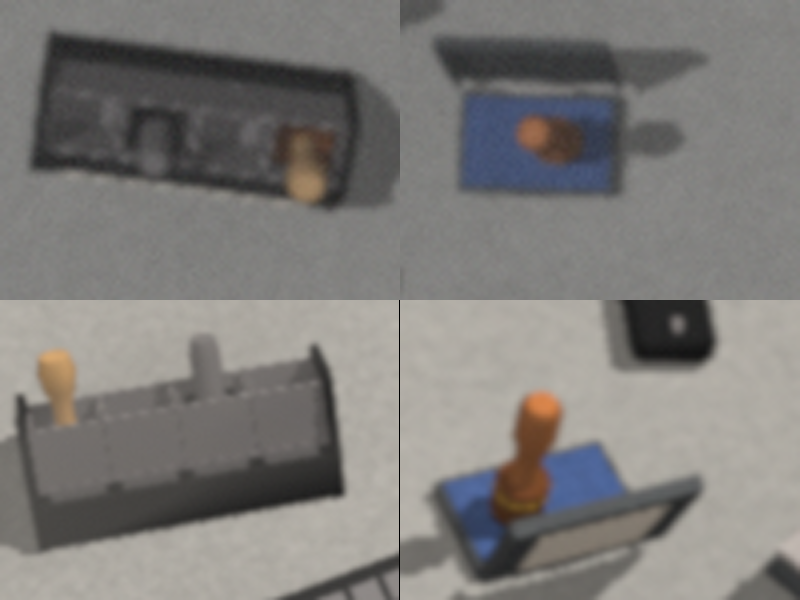

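```bash
cat > fit.py <<'E'
from h import *
from scipy.optimize import least_squares
def RZ(a): c,s=np.cos(a),np.sin(a); return np.array([[c,-s,0],[s,c,0],[0,0,1]])
S=lambda cx,cy:(222+cx/3,250+(cy-300)/3); S2=lambda cx,cy:(385+(cx-400)/4,170+(cy-300)/4)
T=lambda cx,cy:(310+cx/4,175+cy/4); T2=lambda cx,cy:(190+(cx-400)/4,205+cy/4)
def fit(obs,x0):
    def r(p): return np.concatenate([proj(f,RZ(p[2])@np.array(q)+[p[0],p[1],0])-uv for f,q,uv in obs])
    s=least_squares(r,x0,loss='soft_l1',x_scale=[10,10,.1]); return s.x,r(s.x).reshape(-1,2)
E
python3 - <<'E'
from fit import *
t=(-6.7,77.5);b=(21.4,37.3)
obs=[('s0',(t[0],y,t[1]),S(*c)) for y,c in((-52,(103,415)),(0,(182,403)),(52,(253,390)))]
obs+=[('s0',(b[0],y,b[1]),S(*c)) for y,c in((-52,(115,487)),(0,(187,472)),(52,(257,460)))]
print('rack scene only',fit(obs,[450,-130,0]))
p,_=fit(obs,[450,-130,0])
for q in((51,110,0),(51,-110,0),(-46,104,50),(-46,-104,50),(-6.7,104,77.5),(-6.7,-104,77.5)):
    uv=proj('t0',RZ(p[2])@np.array(q)+[p[0],p[1],0]); print(q,'comp',(uv-[310,175])*4)
o=[('t0',(x,y,12.5),T2(*c)) for (x,y),c in zip([(37,57),(37,-57),(-37,-57),(-37,57)],[(460,92),(622,95),(620,192),(458,190)])]
print('pad',fit(o,[400,270,0]))
print('A knob top',tri('s0',S2(542,403),'t0',T2(535,132)))
for f in('s0','t0'):
    im=cv2.imread(f'pics/{f}_full.png').astype(int);m=((im[...,2]-im[...,0])>50)
    n,l,st,ce=cv2.connectedComponentsWithStats(m.astype(np.uint8))
    print(f,[(st[i].tolist(),ce[i].round(1).tolist()) for i in range(1,n) if 15<st[i,4]<400])
E
```

```text
rack scene only (array([ 6.18608573e+02, -1.20362042e+02, -1.65990500e-01]), array([[ 0.34428047,  0.91142463],
       [-1.08819987,  1.06496838],
       [-0.12637846,  1.59391791],
       [-0.34475101, -2.07380776],
       [ 0.15095599, -0.97421397],
       [ 1.04954029, -0.83261749]]))
(51, 110, 0) comp [43.30550076 17.2283584 ]
(51, -110, 0) comp [341.67120221  64.66179365]
(-46, 104, 50) comp [ 29.95876209 139.97412612]
(-46, -104, 50) comp [324.13740999 186.99145042]
(-6.7, 104, 77.5) comp [38.90632529 78.57999737]
(-6.7, -104, 77.5) comp [338.74313878 126.37368694]
pad (array([ 5.08981043e+02,  2.55510693e+02, -1.78250220e-02]), array([[ 0.4898751 , -0.55549868],
       [-0.32621567, -0.85397391],
       [-0.40767597,  0.66463623],
       [ 0.25637436,  0.70624433]]))
A knob top [510.80257773 242.92976743 110.10943196]
s0 [([57, 0, 42, 7, 180], [72.7, 2.1]), ([146, 0, 11, 5, 26], [151.5, 2.5]), ([516, 0, 11, 7, 49], [521.8, 2.2]), ([126, 5, 14, 3, 29], [132.9, 6.1]), ([76, 14, 10, 4, 20], [80.2, 15.6]), ([629, 145, 11, 12, 79], [634.8, 149.9]), ([409, 193, 17, 30, 255], [417.4, 207.7]), ([284, 205, 13, 30, 252], [289.6, 219.6]), ([235, 266, 12, 25, 199], [241.2, 276.5]), ([511, 303, 18, 15, 121], [517.8, 311.4])]
t0 [([170, 121, 9, 9, 60], [173.8, 124.8]), ([174, 130, 13, 9, 55], [179.9, 134.5]), ([383, 218, 7, 7, 36], [386.0, 220.8]), ([0, 233, 14, 29, 241], [4.7, 246.3]), ([220, 235, 7, 7, 40], [223.2, 238.0]), ([329, 262, 8, 8, 50], [332.6, 265.6])]
```

```bash
python3 - <<'E'
import cv2,numpy as np
t=cv2.imread('pics/t0_full.png');s=cv2.imread('pics/s0_full.png')
def c(im,x,y,w,h,k):
    r=cv2.resize(im[y:y+h,x:x+w],None,fx=k,fy=k,interpolation=cv2.INTER_CUBIC)
    return np.clip(255*(r/170.)**0.55,0,255).astype(np.uint8)
a=c(t,314,179,92,50,6) #552x300
d=c(s,225,262,115,75,4) #460x300
w=lambda i:np.pad(i,((0,0),(0,800-i.shape[1]),(0,0)))[:, :800]
cv2.imwrite('pics/c1.png',np.vstack([w(a),w(d)])[:600,:560])
E
```

```text
(no output)
```

View pics/c1.png

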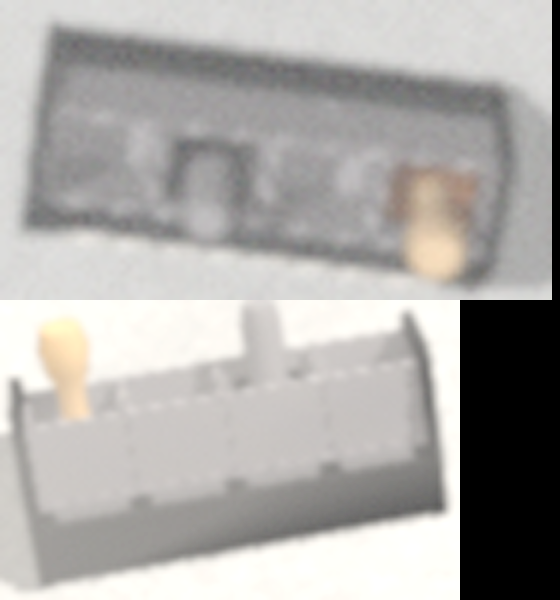

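```bash
python3 - <<'E'
from fit import *
T=lambda x,y:(314+x/6-.4,179+y/6-.4); S=lambda x,y:(225+x/4-.4,262+(y-300)/4-.4)
obs=[('t0',(-46,108,50),T(25,232)),('t0',(-46,-108,50),T(480,288)),('t0',(-6,102,77.5),T(62,110)),('t0',(-6,0,77.5),T(280,137))]
os=[('s0',(-6.5,y,77.5),S(*c)) for y,c in((-104,(25,430)),(-52,(130,409)),(0,(230,392)),(52,(325,374)),(104,(415,358)))]
for n,o in(('both',obs+os),('top',obs),('scene',os)):
    p,r=fit(o,[600,-120,-.13]);print(n,p.round(3),r.round(1).tolist())
    if n=='both': P=p
p=P
a=np.radians(35);X=np.array([np.cos(a),0,np.sin(a)]);Z=np.array([-np.sin(a),0,np.cos(a)])
W=lambda q:RZ(p[2])@np.array(q,float)+[p[0],p[1],0]
tiles=[]
for f,(x,y,w,h,k) in(('t0',(314,175,100,56,8)),('s0',(225,255,120,85,5))):
    im=cv2.imread(f'pics/{f}_full.png')[y:y+h,x:x+w];im=cv2.resize(im,None,fx=k,fy=k,interpolation=cv2.INTER_CUBIC)
    im=np.clip(255*(im/170.)**0.6,0,255).astype(np.uint8)
    def L(pts,col):
        q=np.array([((proj(f,W(v))-[x,y]+.5)*k) for v in pts]); cv2.polylines(im,[q.round().astype(int)],True,col,1)
    for cy in(-78,-26,26,78):
        o=np.array([0,cy,26.])
        L([o+sx*21*X+np.array([0,sy*23,0])+46*Z for sx,sy in((1,1),(1,-1),(-1,-1),(-1,1))],(0,255,0))
    L([(51,110,0),(51,-110,0),(-51,-110,0),(-51,110,0)],(0,0,255))
    tiles.append(np.pad(im,((0,0),(0,800-im.shape[1]),(0,0))))
cv2.imwrite('pics/c2.png',np.vstack(tiles)[:880]); im=cv2.imread('pics/c2.png'); cv2.imwrite('pics/c2.png',cv2.resize(im,None,fx=600/im.shape[0],fy=600/im.shape[0]))
bz=np.array([0,0,1])
B1=tri('s0',(290,207.5),'t0',(332.8,265.6));print('B top approx',B1, at_z('t0',332.6,265.6,98),at_z('t0',223.2,238,111), proj('s0',[*at_z('t0',332.6,265.6,98)[:2],0]))
E
```

```text
both [ 6.15451e+02 -1.21768e+02 -1.32000e-01] [[-0.8, -5.0], [0.1, -4.7], [-3.0, -0.0], [-2.5, 0.1], [-0.3, -0.4], [-1.5, 0.2], [-1.7, -0.1], [-1.0, -0.2], [0.6, -0.6]]
top [ 6.08653e+02 -1.27248e+02 -1.90000e-01] [[0.6, -4.9], [0.8, -0.3], [-0.8, 0.3], [-0.6, 2.5]]
scene [ 6.16575e+02 -1.20233e+02 -1.33000e-01] [[0.5, -0.3], [-0.6, 0.4], [-0.8, 0.1], [-0.1, 0.1], [1.5, -0.3]]
B top approx [435.31916965 -46.68978405  99.89830419] [434.22630534 -49.83476094  98.        ] [509.10496217 240.57634054 111.        ] [289.13065087 233.56720742]
```

View pics/c2.png

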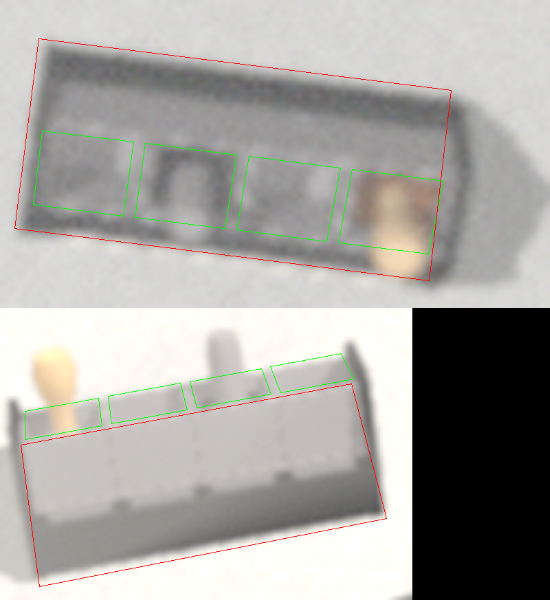

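The overlay of the rack model fits the scene view well. The top view is offset by about 1.5 px (roughly 4 mm, the cameras' mutual calibration error), so I'll correct for that near the rack. The free compartments are at rack y = -26 and +78. Stamp B is at about (434.5,-48.5) and A at about (510,241.7). I'll fetch B first, starting by turning the gripper so it closes front to back.

```bash
cat > d.py <<'E'
import sys,numpy as np
from scipy.spatial.transform import Rotation as R
from plant import bot
a=[float(v) for v in sys.argv[1:]]
o=bot.get_obs();r=R.from_euler('xyz',o['tcp_rot'])
print('t',round(o['time'],2),'pos',o['tool_pos'].round(1),'rpy',o['tcp_rot'].round(3),'w',round(o['grip_width'],1),'F',o['contact_force'].round(1))
if len(a)>=3: print('d tool',r.inv().apply(np.array(a[:3])-o['tool_pos']).round(1))
if len(a)==6: print('rot',(r.inv()*R.from_euler('xyz',a[3:])).as_rotvec().round(3))
E
python3 -m handwheel '[{"rz":-0.14},{"rz":-0.14},{"rz":-0.14},{"rz":-0.14},{"rz":-0.14},{"rz":-0.14},{"rz":-0.14},{"rz":-0.084},{}]'; python3 d.py 434.5 -48.5 200 3.14159 0 1.439
```

```text
t 0.1 pos [ 192.1 -488.2  226.1] rpy [-3.14  -0.     0.375] w 92.2 F [-0.5  0.2  0.2]
d tool [ 386.5 -320.4   26.6]
rot [-1.000e-03 -1.000e-03 -1.064e+00]invalid input at $[0]: expected keys claw, dx, dy, dz, rx, ry, rz
```

```bash
python3 -m handwheel '[{"claw":80,"dx":0,"dy":0,"dz":0,"rx":0,"ry":0,"rz":-0.14},{"claw":80,"dx":0,"dy":0,"dz":0,"rx":0,"ry":0,"rz":-0.14},{"claw":80,"dx":0,"dy":0,"dz":0,"rx":0,"ry":0,"rz":-0.14},{"claw":80,"dx":0,"dy":0,"dz":0,"rx":0,"ry":0,"rz":-0.14},{"claw":80,"dx":0,"dy":0,"dz":0,"rx":0,"ry":0,"rz":-0.14},{"claw":80,"dx":0,"dy":0,"dz":0,"rx":0,"ry":0,"rz":-0.14},{"claw":80,"dx":0,"dy":0,"dz":0,"rx":0,"ry":0,"rz":-0.14},{"claw":80,"dx":0,"dy":0,"dz":0,"rx":0,"ry":0,"rz":-0.084}]'; python3 d.py 434.5 -48.5 200 3.14159 0 1.439
```

```text
time: 0.9
tool_pos: [192.2, -488.3, 226.3]
tcp_rot: [-3.141, -0.001, 1.444]
contact_force: [-0.1, 0.2, 0.4]
grip_width: 80.0
t 0.9 pos [ 192.2 -488.3  226.3] rpy [-3.141e+00 -1.000e-03  1.444e+00] w 80.0 F [-0.1  0.2  0.4]
d tool [466.9 184.7  26.7]
rot [-0.    -0.001  0.005]
```

```bash
python3 -m handwheel '[{"claw":80,"dx":44,"dy":17.5,"dz":0,"rx":0,"ry":0,"rz":0},{"claw":80,"dx":44,"dy":17.5,"dz":0,"rx":0,"ry":0,"rz":0},{"claw":80,"dx":44,"dy":17.5,"dz":0,"rx":0,"ry":0,"rz":0},{"claw":80,"dx":44,"dy":17.5,"dz":0,"rx":0,"ry":0,"rz":0},{"claw":80,"dx":44,"dy":17.5,"dz":0,"rx":0,"ry":0,"rz":0},{"claw":80,"dx":44,"dy":17.5,"dz":0,"rx":0,"ry":0,"rz":0},{"claw":80,"dx":44,"dy":17.5,"dz":0,"rx":0,"ry":0,"rz":0},{"claw":80,"dx":44,"dy":17.5,"dz":5,"rx":0,"ry":0,"rz":0},{"claw":80,"dx":44,"dy":17.5,"dz":5,"rx":0,"ry":0,"rz":0},{"claw":80,"dx":44,"dy":17.5,"dz":5,"rx":0,"ry":0,"rz":0}]'; python3 d.py 434.5 -48.5 63.2 3.14159 0 1.439
```

```text
time: 1.9
tool_pos: [424.1, -73.5, 211.5]
tcp_rot: [3.141, 0.0, 1.439]
contact_force: [2.2, -0.3, 0.1]
grip_width: 79.7
t 1.9 pos [424.1 -73.5 211.5] rpy [3.141 0.    1.439] w 79.7 F [ 2.2 -0.3  0.1]
d tool [ 26.2   7.  148.3]
rot [ 0.  0. -0.]
```

```bash
python3 -m handwheel '[{"claw":80,"dx":26,"dy":7,"dz":0,"rx":0,"ry":0,"rz":0},{"claw":80,"dx":0,"dy":0,"dz":45,"rx":0,"ry":0,"rz":0},{"claw":80,"dx":0,"dy":0,"dz":35,"rx":0,"ry":0,"rz":0},{"claw":80,"dx":0,"dy":0,"dz":0,"rx":0,"ry":0,"rz":0}]'; python3 - <<'E'
from h import *
snap('scene','s1',(225,120,385,240),5)
o=bot.get_obs();print(o['tool_pos'],proj('s1',o['tool_pos']),(proj('s1',o['tool_pos'])-[225,120])*5,[((proj('s1',[*o['tool_pos'][:2],z])-[225,120])*5).round() for z in(100,0)])
E
```

```text
time: 2.3
tool_pos: [430.9, -49.4, 128.1]
tcp_rot: [-3.132, -0.001, 1.44]
contact_force: [-0.2, 0.3, 1.0]
grip_width: 80.4
[432.5603635  -50.05968108 130.47190863] [286.03999791 198.31833706] [305.19998955 391.59168531] [array([309., 435.]), array([319., 565.])]
```

View pics/s1.png

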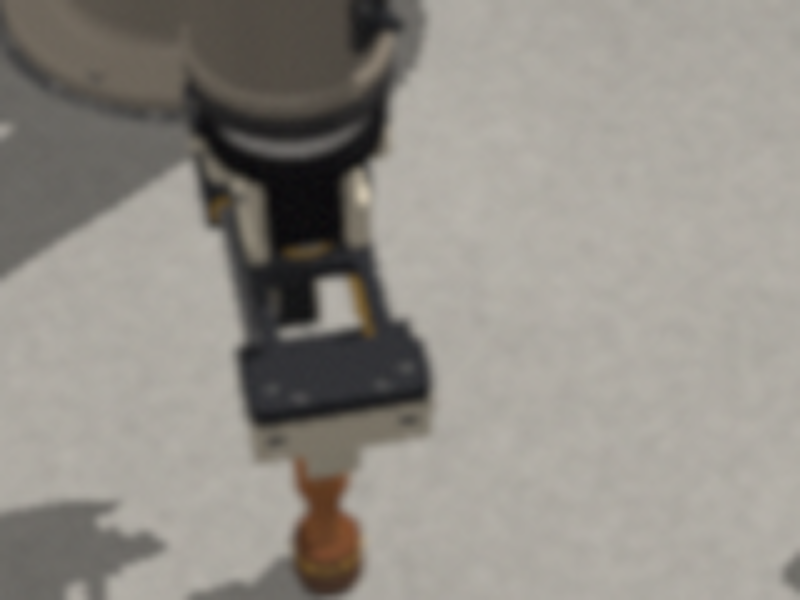

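```bash
python3 - <<'E'
from h import *
p=np.array([432.6,-50.1,130.4]);y=np.array([.991,-.131,0])
for d in(40,50,60): print((proj('s1',p+d*y)-[225,120])*5)
E
python3 d.py 435 -47.5 63.2
```

```text
[321.05759128 460.49880055]
[325.1394036  478.12917779]
[329.26437491 495.94596961]
t 2.35 pos [432.6 -50.1 130.5] rpy [-3.136e+00 -1.000e-03  1.439e+00] w 79.8 F [ 0.2 -0.1  0.6]
d tool [ 2.8  2.4 67.3]
```

The scene picture shows B's foot at (328,565) in the crop and the finger at (328,470). The finger is predicted at 323–325, so the scene camera reads about 2 mm high in y. B is therefore at y ≈ -48. Descending.

```bash
python3 -m handwheel '[{"claw":80,"dx":2.2,"dy":1.9,"dz":20,"rx":0,"ry":0,"rz":0},{"claw":80,"dx":0,"dy":0,"dz":25,"rx":0,"ry":0,"rz":0},{"claw":80,"dx":0,"dy":0,"dz":22,"rx":0,"ry":0,"rz":0},{"claw":80,"dx":0,"dy":0,"dz":0,"rx":0,"ry":0,"rz":0},{"claw":10,"dx":0,"dy":0,"dz":0,"rx":0,"ry":0,"rz":0},{"claw":10,"dx":0,"dy":0,"dz":0,"rx":0,"ry":0,"rz":0},{"claw":10,"dx":0,"dy":0,"dz":0,"rx":0,"ry":0,"rz":0},{"claw":10,"dx":0,"dy":0,"dz":0,"rx":0,"ry":0,"rz":0},{"claw":10,"dx":0,"dy":0,"dz":0,"rx":0,"ry":0,"rz":0},{"claw":10,"dx":0,"dy":0,"dz":0,"rx":0,"ry":0,"rz":0}]'; python3 d.py
```

```text
time: 3.35
tool_pos: [436.2, -48.7, 64.9]
tcp_rot: [3.141, 0.0, 1.439]
contact_force: [-0.4, 0.1, 0.5]
grip_width: 36.5
t 3.35 pos [436.2 -48.7  64.9] rpy [3.141 0.    1.439] w 36.5 F [-0.4  0.1  0.5]
```

```bash
python3 -m handwheel '[{"claw":10,"dx":0,"dy":0,"dz":0,"rx":0,"ry":0,"rz":0},{"claw":10,"dx":0,"dy":0,"dz":0,"rx":0,"ry":0,"rz":0},{"claw":10,"dx":0,"dy":0,"dz":0,"rx":0,"ry":0,"rz":0},{"claw":10,"dx":0,"dy":0,"dz":0,"rx":0,"ry":0,"rz":0},{"claw":10,"dx":0,"dy":0,"dz":0,"rx":0,"ry":0,"rz":0}]'; for i in 1 2 ; do python3 d.py; done
```

```text
time: 3.85
tool_pos: [436.1, -48.6, 64.7]
tcp_rot: [-3.141, 0.0, 1.439]
contact_force: [0.1, 0.6, 0.7]
grip_width: 25.3
t 3.85 pos [436.1 -48.6  64.7] rpy [-3.141  0.     1.439] w 25.3 F [0.1 0.6 0.7]
t 3.85 pos [436.1 -48.6  64.7] rpy [-3.141  0.     1.439] w 25.3 F [0.1 0.6 0.7]
```

```bash
python3 -m handwheel '[{"claw":10,"dx":0,"dy":0,"dz":-35,"rx":0,"ry":0,"rz":0},{"claw":10,"dx":0,"dy":0,"dz":-45,"rx":0,"ry":0,"rz":0},{"claw":10,"dx":0,"dy":0,"dz":-50,"rx":0,"ry":0,"rz":0},{"claw":10,"dx":0,"dy":0,"dz":0,"rx":-0.122,"ry":0,"rz":0},{"claw":10,"dx":0,"dy":0,"dz":0,"rx":-0.122,"ry":0,"rz":0},{"claw":10,"dx":0,"dy":0,"dz":0,"rx":-0.122,"ry":0,"rz":0},{"claw":10,"dx":0,"dy":0,"dz":0,"rx":-0.122,"ry":0,"rz":0},{"claw":10,"dx":0,"dy":0,"dz":0,"rx":-0.122,"ry":0,"rz":0}]'; cat >> d.py <<'E'
if len(a)==0 or a[0]<10 and len(a)<3:
    X0,Y0,yw=np.loadtxt('rack.txt'); cy=a[0]*10 if a else -26
    h=o['tool_pos']; Rr=R.from_euler('zy',[yw,-np.radians(35)])
    fl=R.from_euler('z',yw).apply([0,cy,26])+[X0,Y0,0]
    q=R.from_euler('z',0)
    print('TCP in cell',Rr.inv().apply(h-fl).round(1),'tool z in cell',Rr.inv().apply(r.as_matrix()[:,2]).round(3),'cell axes->tool',(r.inv()*Rr).as_matrix().round(2).tolist())
E
echo 613 -123.5 -0.133 > rack.txt; python3 d.py -2.6;python3 d.py 535.3 -139.4 150
```

```text
time: 4.65
tool_pos: [435.9, -47.3, 194.8]
tcp_rot: [2.544, -0.002, 1.442]
contact_force: [1.2, 1.3, -0.3]
grip_width: 25.4
t 4.65 pos [435.9 -47.3 194.8] rpy [ 2.544e+00 -2.000e-03  1.442e+00] w 25.4 F [ 1.2  1.3 -0.3]
TCP in cell [-58.5  95.  237.8] tool z in cell [-0.008 -0.072 -0.997] cell axes->tool [[-0.03, 1.0, -0.07], [1.0, 0.03, -0.01], [-0.01, -0.07, -1.0]]
t 4.65 pos [435.9 -47.3 194.8] rpy [ 2.544e+00 -2.000e-03  1.442e+00] w 25.4 F [ 1.2  1.3 -0.3]
d tool [-78.6  66.2  99. ]
```

```bash
sed -i "s/'zy'/'ZY'/" d.py; python3 d.py -2.6
```

```text
t 4.65 pos [435.9 -47.3 194.8] rpy [ 2.544e+00 -2.000e-03  1.442e+00] w 25.4 F [ 1.2  1.3 -0.3]
TCP in cell [-55.2  78.  244.7] tool z in cell [-0.014  0.004 -1.   ] cell axes->tool [[-0.0, 1.0, 0.0], [1.0, 0.0, -0.01], [-0.01, 0.0, -1.0]]
```

```bash
python3 -m handwheel '[{"claw":10,"dx":-26,"dy":18,"dz":0,"rx":0,"ry":0,"rz":0},{"claw":10,"dx":-26,"dy":18,"dz":10,"rx":0,"ry":0,"rz":0},{"claw":10,"dx":-26,"dy":19,"dz":20,"rx":0,"ry":0,"rz":0},{"claw":10,"dx":0,"dy":0,"dz":40,"rx":0,"ry":0,"rz":0},{"claw":10,"dx":0,"dy":0,"dz":38,"rx":0,"ry":0,"rz":0},{"claw":10,"dx":0,"dy":0,"dz":0,"rx":0,"ry":0,"rz":0},{"claw":10,"dx":0,"dy":0,"dz":0,"rx":0,"ry":0,"rz":0}]'; python3 d.py -2.6
python3 - <<'E'
from h import *
snap('scene','s2');snap('top','t2')
t=cv2.imread('pics/t2_full.png');s=cv2.imread('pics/s2_full.png')
def c(im,x,y,w,h,k):
    r=cv2.resize(im[y:y+h,x:x+w],None,fx=k,fy=k,interpolation=cv2.INTER_CUBIC)
    return np.clip(255*(r/190.)**0.65,0,255).astype(np.uint8)
a=c(t,310,175,100,60,5); d=c(s,220,240,133,70,6)
a=np.pad(a,((0,0),(0,300),(0,0)))[:,:798]
cv2.imwrite('pics/c3.png',np.vstack([a[:180 if 0 else 300],d[:300]] )[:600] if 0 else np.vstack([a,c(s,215,250,133,75,6)[:,:798]])[:600])
E
```

```text
time: 5.35
tool_pos: [531.4, -137.3, 134.7]
tcp_rot: [2.551, -0.005, 1.443]
contact_force: [0.5, 0.1, 0.2]
grip_width: 25.2
t 5.35 pos [ 531.4 -137.3  134.7] rpy [ 2.551 -0.005  1.443] w 25.2 F [0.5 0.1 0.2]
TCP in cell [ -2.4   1.5 134.3] tool z in cell [-0.02   0.007 -1.   ] cell axes->tool [[-0.0, 1.0, 0.01], [1.0, 0.0, -0.02], [-0.02, 0.01, -1.0]]
```

View pics/c3.png

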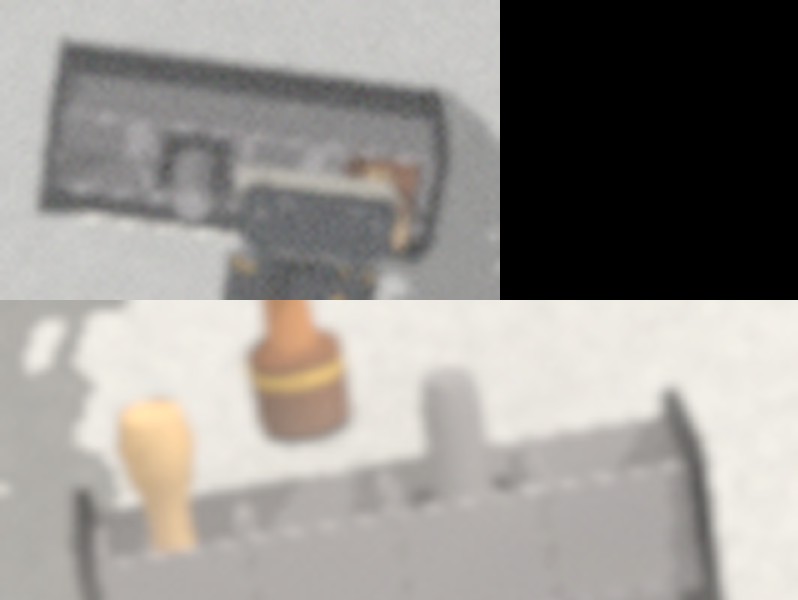

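```bash
python3 - <<'E'
from fit import *
from scipy.spatial.transform import Rotation as R
o=bot.get_obs();r=R.from_euler('xyz',o['tcp_rot']).as_matrix();p=o['tool_pos']
c=lambda q:((proj('s2',q)-[215,250]+.5)*6+[0,300]).round()
print(p,'foot',c(p+64.7*r[:,2]),'rim',[c(p+64.7*r[:,2]+17*(np.cos(t)*r[:,0]+np.sin(t)*r[:,1])) for t in(0,1.57,3.14,4.71)],'band top z32 sides',[c(p+32.7*r[:,2]+17*s*r[:,0]) for s in(-1,1)])
for P in([613,-123.5,-.133],[616.6,-120.2,-.133]):
    W=lambda q:RZ(P[2])@np.array(q,float)+[P[0],P[1],0]
    print(P,[c(W((-6.5,y,77.5))) for y in(-104,-52,0,52,104)],'front wall in-top',[c(W((-26.4-17.2,y,63.7-12))) for y in(-104,-52,0,52,104)])
E
```

```text
[ 531.95736645 -137.77801977  137.01832164] foot [302. 424.] rim [array([350., 415.]), array([306., 443.]), array([254., 433.]), array([298., 405.])] band top z32 sides [array([239., 349.]), array([336., 332.])]
[613, -123.5, -0.133] [array([ 89., 560.]), array([240., 533.]), array([389., 505.]), array([535., 479.]), array([680., 452.])] front wall in-top [array([ 89., 507.]), array([233., 481.]), array([376., 455.]), array([517., 430.]), array([657., 404.])]
[616.6, -120.2, -0.133] [array([101., 566.]), array([252., 538.]), array([401., 511.]), array([547., 484.]), array([692., 458.])] front wall in-top [array([100., 513.]), array([245., 486.]), array([388., 461.]), array([529., 435.]), array([669., 410.])]
```

```bash
echo 614.5 -123 -0.133 > rack.txt; python3 -m handwheel '[{"claw":10,"dx":0,"dy":0,"dz":0,"rx":-0.012,"ry":0,"rz":0},{"claw":10,"dx":0,"dy":0,"dz":0,"rx":0,"ry":0,"rz":0}]'; python3 d.py -2.6
```

```text
time: 5.65
tool_pos: [532.0, -137.9, 137.7]
tcp_rot: [2.533, -0.003, 1.443]
contact_force: [-0.5, 1.1, 0.4]
grip_width: 25.6
t 5.65 pos [ 532.  -137.9  137.7] rpy [ 2.533 -0.003  1.443] w 25.6 F [-0.5  1.1  0.4]
TCP in cell [ -1.3   0.3 137.2] tool z in cell [-0.003  0.005 -1.   ] cell axes->tool [[-0.0, 1.0, 0.0], [1.0, 0.0, -0.0], [-0.0, 0.0, -1.0]]
```

```bash
python3 -m handwheel '[{"claw":10,"dx":0,"dy":1.3,"dz":10,"rx":0,"ry":0,"rz":0},{"claw":10,"dx":0,"dy":0,"dz":10,"rx":0,"ry":0,"rz":0},{"claw":10,"dx":0,"dy":0,"dz":8,"rx":0,"ry":0,"rz":0},{"claw":10,"dx":0,"dy":0,"dz":6,"rx":0,"ry":0,"rz":0},{"claw":10,"dx":0,"dy":0,"dz":0,"rx":0,"ry":0,"rz":0}]'; python3 d.py -2.6
```

```text
time: 6.15
tool_pos: [551.8, -146.2, 115.0]
tcp_rot: [2.544, -0.017, 1.452]
contact_force: [0.1, 0.2, -1.5]
grip_width: 25.1
t 6.15 pos [ 551.8 -146.2  115. ] rpy [ 2.544 -0.017  1.452] w 25.1 F [ 0.1  0.2 -1.5]
TCP in cell [  2.7  -5.3 106.8] tool z in cell [-0.013  0.022 -1.   ] cell axes->tool [[-0.0, 1.0, 0.02], [1.0, 0.0, -0.01], [-0.01, 0.02, -1.0]]
```

```bash
python3 -m handwheel '[{"claw":10,"dx":0,"dy":0,"dz":0,"rx":0,"ry":0,"rz":0},{"claw":10,"dx":0,"dy":0,"dz":0,"rx":0,"ry":0,"rz":0}]'; python3 d.py -2.6;python3 - <<'E'
from plant import bot;print(bot.get_obs())
E
```

```text
time: 6.35
tool_pos: [551.5, -145.8, 115.5]
tcp_rot: [2.543, -0.017, 1.452]
contact_force: [-0.4, 0.3, -0.5]
grip_width: 24.8
t 6.35 pos [ 551.5 -145.8  115.5] rpy [ 2.543 -0.017  1.452] w 24.8 F [-0.4  0.3 -0.5]
TCP in cell [  2.6  -5.  107.4] tool z in cell [-0.013  0.022 -1.   ] cell axes->tool [[-0.0, 1.0, 0.02], [1.0, 0.0, -0.01], [-0.01, 0.02, -1.0]]
{'time': 6.35, 'joint_positions': array([-0.52784625,  0.35600098,  2.07990833,  1.01695787,  0.28238295,
       -1.3338989 ]), 'dq': array([-0.00136432, -0.00319974, -0.00068974,  0.00099251, -0.00027913,
       -0.00175363]), 'tau': array([-3.45593551e-02, -3.67807174e+01, -1.74396890e+01,  7.97968861e-01,
       -5.02087455e-01,  4.96837590e-02]), 'tool_pos': array([ 551.4707765 , -145.82709625,  115.50557331]), 'tcp_rot': array([ 2.54311193, -0.01717635,  1.45178616]), 'contact_force': array([-0.38538085,  0.34983245, -0.5163833 ]), 'moment': array([-0.04102578,  0.35468569,  0.01707421]), 'grip_width': 24.847032126839817}
```

Joint 5 is at its lower limit (0.28), so the arm can't reach the full 35° tilt with the tool exactly along the axis. I'll back out a little and fit the arm's kinematics to find a reachable pose, either slightly less tilted or tilted sideways.

```bash
cat >> d.py <<'E'
import json
open('log.jsonl','a').write(json.dumps({k:np.array(o[k]).tolist() for k in('joint_positions','tool_pos','tcp_rot')})+'\n')
print('q',o['joint_positions'].round(3))
E
python3 d.py; python3 -m handwheel '[{"claw":10,"dx":0,"dy":0,"dz":-20,"rx":0,"ry":0,"rz":0},{"claw":10,"dx":0,"dy":0,"dz":-15,"rx":0,"ry":0,"rz":0},{"claw":10,"dx":0,"dy":0,"dz":0,"rx":0,"ry":0,"rz":0}]'; python3 d.py -2.6;  python3 -m handwheel '[{"claw":10,"dx":0,"dy":0,"dz":0,"rx":0.14,"ry":0,"rz":0},{"claw":10,"dx":0,"dy":0,"dz":0,"rx":0,"ry":0,"rz":0},{"claw":10,"dx":0,"dy":0,"dz":0,"rx":0,"ry":0,"rz":0}]'; python3 d.py -2.6;
```

```text
t 6.35 pos [ 551.5 -145.8  115.5] rpy [ 2.543 -0.017  1.452] w 24.8 F [-0.4  0.3 -0.5]
TCP in cell [  2.6  -5.  107.4] tool z in cell [-0.013  0.022 -1.   ] cell axes->tool [[-0.0, 1.0, 0.02], [1.0, 0.0, -0.01], [-0.01, 0.02, -1.0]]
q [-0.528  0.356  2.08   1.017  0.282 -1.334]
time: 6.65
tool_pos: [531.9, -144.2, 145.9]
tcp_rot: [2.541, -0.016, 1.452]
contact_force: [0.3, 0.1, -1.2]
grip_width: 25.6
t 6.65 pos [ 531.9 -144.2  145.9] rpy [ 2.541 -0.016  1.452] w 25.6 F [ 0.3  0.1 -1.2]
TCP in cell [  4.   -6.  143.6] tool z in cell [-0.01   0.021 -1.   ] cell axes->tool [[-0.0, 1.0, 0.02], [1.0, 0.0, -0.01], [-0.01, 0.02, -1.0]]
q [-0.551  0.267  2.096  0.851  0.337 -1.178]
time: 6.95
tool_pos: [535.5, -138.7, 144.4]
tcp_rot: [2.599, -0.031, 1.466]
contact_force: [0.0, 0.3, -1.0]
grip_width: 25.2
t 6.95 pos [ 535.5 -138.7  144.4] rpy [ 2.599 -0.031  1.466] w 25.2 F [ 0.   0.3 -1. ]
TCP in cell [ 5.500e+00 -1.000e-01  1.407e+02] tool z in cell [-0.069  0.041 -0.997] cell axes->tool [[-0.0, 1.0, 0.04], [1.0, 0.01, -0.07], [-0.07, 0.04, -1.0]]
q [-0.532  0.28   2.041  0.649  0.405 -0.966]
```

```bash
python3 -m handwheel '[{"claw":10,"dx":0,"dy":0,"dz":0,"rx":0,"ry":0.14,"rz":0},{"claw":10,"dx":20,"dy":0,"dz":-20,"rx":0,"ry":0,"rz":0},{"claw":10,"dx":0,"dy":0,"dz":0,"rx":0,"ry":0,"rz":0}]'; python3 d.py -2.6; cat > kin.py <<'E'
import numpy as np,json
from scipy.spatial.transform import Rotation as R
from scipy.optimize import least_squares
def fk(q,P):
    d1,a1,e,L1,a3,L2,L6,s4,s6,o6=P
    r=R.from_euler('Z',q[0]); p=np.array([0,0,d1])+r.apply([a1,e,0])
    r=r*R.from_euler('Y',q[1]); p=p+r.apply([0,0,L1])
    r=r*R.from_euler('Y',q[2]); p=p+r.apply([a3,0,0])+r.apply([0,0,L2])
    r=r*R.from_euler('Z',s4*q[3])*R.from_euler('Y',q[4]); p=p+r.apply([0,0,L6])
    r=r*R.from_euler('Z',s6*q[5]+o6)
    return p,r
D=[json.loads(l) for l in open('log.jsonl')]
D.append(dict(joint_positions=[-1.34202448,.342642699,1.52490559,0,1.27540136,-.146023935],tool_pos=[192.112,-488.203,226.125],tcp_rot=[-3.14025,-.00017,.374804]))
def res(x,s4,s6):
    out=[]
    for d in D:
        p,r=fk(d['joint_positions'],[*x[:7],s4,s6,x[7]])
        out+=list(p-d['tool_pos'])+list(300*(R.from_euler('xyz',d['tcp_rot']).inv()*r).as_rotvec())
    return np.array(out)
def model():
    best=None
    for s4 in(1,-1):
        for s6 in(1,-1):
            for o6 in(-1.57,0,1.57,3.14):
                s=least_squares(res,[200,0,76,350,0,350,200,o6],args=(s4,s6),loss='soft_l1')
                if best is None or s.cost<best[0]: best=(s.cost,[*s.x[:7],s4,s6,s.x[7]],s.fun)
    return best
if __name__=='__main__':
    b=model();print(b[0],np.round(b[1],2));print(b[2].reshape(-1,6).round(1))
    json.dump([float(v) for v in b[1]],open('kin.json','w'))
E
python3 kin.py
```

```text
time: 7.25
tool_pos: [524.7, -120.9, 164.2]
tcp_rot: [2.596, -0.144, 1.531]
contact_force: [-0.2, -0.6, -0.9]
grip_width: 25.1
t 7.25 pos [ 524.7 -120.9  164.2] rpy [ 2.596 -0.144  1.531] w 25.1 F [-0.2 -0.6 -0.9]
TCP in cell [  6.1  16.2 164.4] tool z in cell [-0.071  0.17  -0.983] cell axes->tool [[0.01, 0.99, 0.17], [1.0, 0.01, -0.07], [-0.07, 0.17, -0.98]]
q [-0.601  0.244  2.029  0.755  0.588 -1.102]
4.3185190531591644e-05 [ 2.2294e+02 -2.0000e-02  7.6390e+01  5.0621e+02  4.6520e+01  3.7962e+02
  3.1811e+02  1.0000e+00  1.0000e+00  5.7334e+02]
[[-0. -0. -0. -0. -0. -0.]
 [-0. -0.  0. -0.  0. -0.]
 [-0. -0. -0.  0. -0. -0.]
 [ 0.  0.  0.  0.  0. -0.]
 [ 0.  0.  0. -0.  0.  0.]]
```

```bash
cat > ik.py <<'E'
from kin import *
P=json.load(open('kin.json'))
lo=np.array([-2.53,-.77,.04,-1,.28,-3.11]);hi=np.array([2.53,2.02,2.7,4.14,2.66,3.11])
def ik(p,r,q0s):
    best=None
    for q0 in q0s:
        f=lambda q:np.r_[fk(q,P)[0]-p,300*(fk(q,P)[1].inv()*r).as_rotvec()]
        s=least_squares(f,np.clip(q0,lo+.01,hi-.01),bounds=(lo,hi))
        if best is None or s.cost<best[0]-.01: best=(s.cost,s.x)
    return best
X0,Y0,yw=np.loadtxt('rack.txt')
Rr=R.from_euler('ZY',[yw,-np.radians(35)])
base=R.from_matrix(np.array([[0,1,0],[1,0,0],[0,0,-1.]]))  # tool in cell
def cellpose(cy,pc,al=0,be=0,rot=0):
    fl=R.from_euler('z',yw).apply([0,cy,26])+[X0,Y0,0]
    return fl+Rr.apply(pc), Rr*base*R.from_euler('XYZ',[al,be,rot])
E
python3 - <<'E'
from ik import *
q0s=[[-.5,.3,2,.7,.5,-1],[-.3,.3,2,0,.5,-.2],[0,.3,2,-.5,.5,.5],[-.3,.3,2,3,.5,-3],[-.1,.5,2,2,.5,-2]]
for cy in(-26,78):
  for al,be in((0,0),(.1,0),(.2,0),(.3,0),(0,.15),(0,.3),(0,.45),(0,-.3),(0,-.45),(.1,.15),(.1,-.2)):
    # rotation about knob centre (82 above the floor), tool tip 18.8 beyond
    r=cellpose(cy,[0,0,0],al,be)[1]; fl,_=cellpose(cy,[0,0,82.5],al,be)
    out=[]
    for h in(0,60):
        c,q=ik(fl+Rr.apply([0,0,h])+18.8*r.as_matrix()[:,2],r,q0s); out+= [round(c,2),q.round(2).tolist()]
    print(cy,al,be,out)
E
```

```text
-26 0 0 [np.float64(132.83), [-0.53, 0.46, 2.06, 1.36, 0.28, -1.69], np.float64(9.15), [-0.52, 0.31, 2.1, 0.97, 0.28, -1.28]]
-26 0.1 0 [np.float64(7.6), [-0.47, 0.46, 1.98, 0.64, 0.28, -0.92], np.float64(0.0), [-0.49, 0.32, 2.03, 0.52, 0.35, -0.81]]
-26 0.2 0 [np.float64(0.0), [-0.44, 0.47, 1.91, 0.33, 0.39, -0.59], np.float64(0.0), [-0.47, 0.33, 1.95, 0.29, 0.48, -0.56]]
-26 0.3 0 [np.float64(0.0), [-0.42, 0.49, 1.83, 0.17, 0.53, -0.43], np.float64(0.0), [-0.45, 0.36, 1.87, 0.16, 0.62, -0.43]]
-26 0 0.15 [np.float64(0.0), [-0.58, 0.48, 2.04, 1.3, 0.41, -1.67], np.float64(0.0), [-0.62, 0.34, 2.08, 1.08, 0.47, -1.46]]
-26 0 0.3 [np.float64(0.0), [-0.66, 0.52, 2.0, 1.22, 0.6, -1.66], np.float64(0.0), [-0.71, 0.38, 2.04, 1.08, 0.67, -1.54]]
-26 0 0.45 [np.float64(0.0), [-0.73, 0.57, 1.94, 1.15, 0.79, -1.66], np.float64(0.0), [-0.78, 0.44, 1.99, 1.06, 0.85, -1.58]]
-26 0 -0.3 [np.float64(438.02), [-0.25, 0.47, 1.97, -1.0, 0.28, 0.9], np.float64(125.83), [-0.26, 0.33, 2.06, -1.0, 0.28, 0.88]]
-26 0 -0.45 [np.float64(1051.98), [-0.2, 0.49, 1.92, -1.0, 0.42, 0.95], np.float64(560.67), [-0.
[... 971 characters left out ...]
.47, -1.67], np.float64(0.0), [-0.47, 0.34, 2.11, 1.21, 0.51, -1.47]]
78 0 0.45 [np.float64(0.0), [-0.53, 0.54, 2.03, 1.34, 0.66, -1.68], np.float64(0.0), [-0.56, 0.39, 2.08, 1.21, 0.71, -1.55]]
78 0 -0.3 [np.float64(396.47), [-0.04, 0.48, 1.94, -1.0, 0.38, 1.08], np.float64(119.75), [-0.02, 0.35, 2.03, -1.0, 0.41, 1.07]]
78 0 -0.45 [np.float64(796.79), [0.05, 0.53, 1.86, -1.0, 0.6, 1.15], np.float64(408.51), [0.07, 0.4, 1.94, -1.0, 0.63, 1.14]]
78 0.1 0.15 [np.float64(0.0), [-0.33, 0.46, 2.0, 0.89, 0.31, -1.04], np.float64(0.0), [-0.34, 0.32, 2.05, 0.7, 0.39, -0.85]]
78 0.1 -0.2 [np.float64(0.0), [-0.09, 0.48, 1.97, -0.88, 0.29, 0.91], np.float64(0.0), [-0.08, 0.34, 2.02, -0.68, 0.36, 0.7]]
```

```bash
cat > w.py <<'E'
# w.py cellY al be footx footy h L : delta from current pose to having the axis point L beyond TCP at (footx,footy,h) in the cell
import sys; from ik import *; from plant import bot
cy,al,be,fx,fy,h,L=map(float,sys.argv[1:8])
o=bot.get_obs();r0=R.from_euler('xyz',o['tcp_rot'])
_,r=cellpose(cy,[0,0,0],al,be); p,_=cellpose(cy,[fx,fy,h]); p=p-L*r.as_matrix()[:,2]
c,q=ik(p,r,[o['joint_positions'],[-.5,.4,2,.8,.45,-1]])
print('t',o['time'],'F',o['contact_force'].round(1),'d tool',r0.inv().apply(p-o['tool_pos']).round(1),'rot',(r0.inv()*r).as_rotvec().round(3),'ik',round(c,2),q.round(2))
f=o['tool_pos']+L*r0.as_matrix()[:,2]-cellpose(cy,[0,0,0])[0]; print('now: foot in cell',Rr.inv().apply(f).round(1),'toolz',Rr.inv().apply(r0.as_matrix()[:,2]).round(3),'per 10mm down',(10*r0.inv().apply(Rr.apply([0,0,-1]))).round(2), 'q',o['joint_positions'].round(3))
E
python3 w.py -26 .07 .1 -1 1.5 60 64.7;python3 w.py -26 .07 .1 -1 1.5 2 64.7
```

```text
t 7.25 F [-0.2 -0.6 -0.9] d tool [-27.7   0.1  36.1] rot [-0.002 -0.071  0.005] ik 0.0 [-0.58  0.33  2.02  0.79  0.45 -1.13]
now: foot in cell [  1.5  27.2 100.9] toolz [-0.071  0.17  -0.983] per 10mm down [-1.7   0.71  9.83] q [-0.601  0.244  2.029  0.755  0.588 -1.102]
t 7.25 F [-0.2 -0.6 -0.9] d tool [-37.5   4.3  93.1] rot [-0.002 -0.071  0.005] ik 0.0 [-0.54  0.46  1.99  0.95  0.37 -1.28]
now: foot in cell [  1.5  27.2 100.9] toolz [-0.071  0.17  -0.983] per 10mm down [-1.7   0.71  9.83] q [-0.601  0.244  2.029  0.755  0.588 -1.102]
```

```bash
python3 -m handwheel '[{"claw":10,"dx":-14,"dy":0,"dz":0,"rx":0,"ry":-0.035,"rz":0},{"claw":10,"dx":-14,"dy":0,"dz":0,"rx":0,"ry":-0.036,"rz":0},{"claw":10,"dx":0,"dy":0,"dz":18,"rx":0,"ry":0,"rz":0},{"claw":10,"dx":0,"dy":0,"dz":18,"rx":0,"ry":0,"rz":0},{"claw":10,"dx":0,"dy":0,"dz":0,"rx":0,"ry":0,"rz":0},{"claw":10,"dx":0,"dy":0,"dz":0,"rx":0,"ry":0,"rz":0}]'; python3 w.py -26 .07 .1 -1 1.5 52 64.7
```

```text
time: 7.85
tool_pos: [542.1, -147.8, 128.8]
tcp_rot: [2.603, -0.082, 1.494]
contact_force: [-1.0, -0.5, 0.7]
grip_width: 25.3
t 7.85 F [-1.  -0.5  0.7] d tool [2.5 1.2 7.5] rot [-0.005  0.001  0.006] ik 0.0 [-0.57  0.35  2.02  0.81  0.44 -1.15]
now: foot in cell [-2.  -1.8 59.3] toolz [-0.075  0.099 -0.992] per 10mm down [-0.99  0.74  9.92] q [-0.583  0.333  2.02   0.777  0.458 -1.134]
```

```bash
python3 -m handwheel '[{"claw":10,"dx":2.5,"dy":1,"dz":6,"rx":0,"ry":0,"rz":0},{"claw":10,"dx":-0.6,"dy":0.4,"dz":6,"rx":0,"ry":0,"rz":0},{"claw":10,"dx":-0.6,"dy":0.4,"dz":6,"rx":0,"ry":0,"rz":0},{"claw":10,"dx":-0.4,"dy":0.3,"dz":4,"rx":0,"ry":0,"rz":0},{"claw":10,"dx":0,"dy":0,"dz":0,"rx":0,"ry":0,"rz":0}]'; python3 w.py -26 .07 .1 -1 1.5 2 64.7
python3 - <<'E'
from h import *
snap('scene','s3',(215,240,345,325),6)
E
```

```text
time: 8.35
tool_pos: [555.6, -146.4, 111.2]
tcp_rot: [2.603, -0.082, 1.494]
contact_force: [-0.5, -0.3, -1.2]
grip_width: 25.1
t 8.35 F [-0.5 -0.3 -1.2] d tool [-3.5  2.5 35. ] rot [-0.005  0.     0.006] ik 0.0 [-0.54  0.46  1.99  0.95  0.37 -1.28]
now: foot in cell [-1.2  1.4 37.3] toolz [-0.074  0.099 -0.992] per 10mm down [-1.    0.74  9.92] q [-0.563  0.383  2.007  0.83   0.422 -1.175]
```

View pics/s3.png

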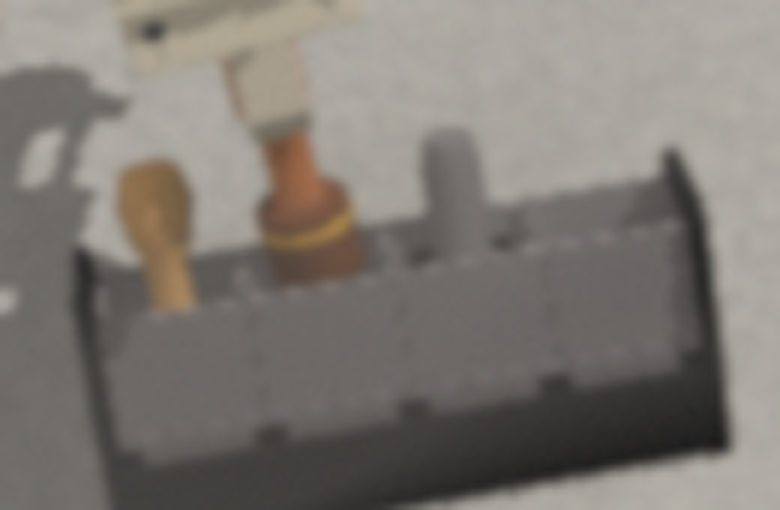

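The picture shows B's mount entering the second compartment, spanning x 278–362 between the dividers at 258 and 402 in the crop, with no contact force. Continuing down.

```bash
python3 -m handwheel '[{"claw":10,"dx":-0.6,"dy":0.4,"dz":6,"rx":0,"ry":0,"rz":0},{"claw":10,"dx":-0.6,"dy":0.4,"dz":6,"rx":0,"ry":0,"rz":0},{"claw":10,"dx":-0.6,"dy":0.4,"dz":6,"rx":0,"ry":0,"rz":0},{"claw":10,"dx":-0.5,"dy":0.4,"dz":5,"rx":0,"ry":0,"rz":0},{"claw":10,"dx":-0.4,"dy":0.3,"dz":4,"rx":0,"ry":0,"rz":0},{"claw":10,"dx":0,"dy":0,"dz":0,"rx":0,"ry":0,"rz":0}]'; python3 w.py -26 .07 .1 -1 1.5 2 64.7
```

```text
time: 9.0
tool_pos: [570.9, -148.4, 88.8]
tcp_rot: [2.603, -0.082, 1.494]
contact_force: [0.1, 0.1, -1.2]
grip_width: 25.0
t 9.0 F [ 0.1  0.1 -1.2] d tool [-0.8  0.7  8. ] rot [-0.005  0.     0.006] ik 0.0 [-0.54  0.46  1.99  0.95  0.37 -1.28]
now: foot in cell [-1.4  1.4 10. ] toolz [-0.074  0.099 -0.992] per 10mm down [-1.    0.74  9.92] q [-0.547  0.446  1.989  0.904  0.386 -1.244]
```

```bash
python3 -m handwheel '[{"claw":10,"dx":-0.3,"dy":0.2,"dz":3,"rx":0,"ry":0,"rz":0},{"claw":10,"dx":-0.2,"dy":0.2,"dz":2,"rx":0,"ry":0,"rz":0},{"claw":10,"dx":0,"dy":0,"dz":0,"rx":0,"ry":0,"rz":0}]'; python3 w.py -26 .07 .1 -1 1.5 2 64.7
 python3 -m handwheel '[{"claw":10,"dx":-0.2,"dy":0.2,"dz":2,"rx":0,"ry":0,"rz":0},{"claw":10,"dx":0,"dy":0,"dz":0,"rx":0,"ry":0,"rz":0}]'; python3 w.py -26 .07 .1 -1 1.5 2 64.7
```

```text
time: 9.3
tool_pos: [573.9, -148.9, 85.2]
tcp_rot: [2.602, -0.082, 1.494]
contact_force: [-0.2, -0.3, -1.4]
grip_width: 25.2
t 9.3 F [-0.2 -0.3 -1.4] d tool [-0.2 -0.   3.4] rot [-0.004  0.001  0.006] ik 0.0 [-0.54  0.46  1.99  0.95  0.37 -1.28]
now: foot in cell [-1.   1.3  5.4] toolz [-0.074  0.099 -0.992] per 10mm down [-0.99  0.73  9.92] q [-0.545  0.456  1.985  0.918  0.38  -1.257]
time: 9.5
tool_pos: [575.0, -149.1, 83.7]
tcp_rot: [2.602, -0.082, 1.494]
contact_force: [-0.3, 0.5, -0.7]
grip_width: 25.3
t 9.5 F [-0.3  0.5 -0.7] d tool [-0.  -0.3  1.5] rot [-0.004  0.001  0.006] ik 0.0 [-0.54  0.46  1.99  0.95  0.37 -1.28]
now: foot in cell [-0.9  1.3  3.5] toolz [-0.074  0.099 -0.992] per 10mm down [-0.99  0.73  9.92] q [-0.544  0.461  1.983  0.923  0.378 -1.261]
```

```bash
for i in 1 2 3; do python3 -m handwheel '[{"claw":10,"dx":-0.1,"dy":0.1,"dz":1.5,"rx":0,"ry":0,"rz":0},{"claw":10,"dx":0,"dy":0,"dz":0,"rx":0,"ry":0,"rz":0}]' | grep force; python3 w.py -26 .07 .1 -1 1.5 2 64.7 | grep foot; done
```

```text
contact_force: [-0.4, -0.0, -0.3]
now: foot in cell [-0.9  1.4  2. ] toolz [-0.074  0.099 -0.992] per 10mm down [-0.99  0.73  9.92] q [-0.543  0.464  1.982  0.927  0.376 -1.265]
contact_force: [-3.2, 0.4, 3.1]
now: foot in cell [-0.8  1.5  0.7] toolz [-0.073  0.099 -0.992] per 10mm down [-0.99  0.73  9.92] q [-0.542  0.467  1.981  0.932  0.374 -1.269]
contact_force: [-14.4, 1.4, 16.7]
now: foot in cell [-0.6  1.9  0.3] toolz [-0.073  0.1   -0.992] per 10mm down [-1.    0.72  9.92] q [-0.541  0.468  1.981  0.936  0.374 -1.273]
```

Floor contact came at the expected height, with 17 N at the last step. I'll back off slightly and release.

```bash
python3 -m handwheel '[{"claw":10,"dx":0,"dy":0,"dz":-1.3,"rx":0,"ry":0,"rz":0},{"claw":10,"dx":0,"dy":0,"dz":0,"rx":0,"ry":0,"rz":0},{"claw":50,"dx":0,"dy":0,"dz":0,"rx":0,"ry":0,"rz":0},{"claw":50,"dx":0,"dy":0,"dz":0,"rx":0,"ry":0,"rz":0},{"claw":50,"dx":0,"dy":0,"dz":0,"rx":0,"ry":0,"rz":0},{"claw":50,"dx":0,"dy":0,"dz":0,"rx":0,"ry":0,"rz":0},{"claw":50,"dx":0,"dy":0,"dz":-10,"rx":0,"ry":0,"rz":0},{"claw":50,"dx":0,"dy":0,"dz":-20,"rx":0,"ry":0,"rz":0},{"claw":50,"dx":0,"dy":0,"dz":-30,"rx":0,"ry":0,"rz":0},{"claw":50,"dx":0,"dy":0,"dz":-40,"rx":0,"ry":0,"rz":0}]'; python3 w.py -26 .07 .1 -1 1.5 2 64.7
python3 - <<'E'
from h import *
snap('scene','s4',(215,240,345,325),6)
E
```

```text
time: 11.1
tool_pos: [524.2, -152.1, 166.1]
tcp_rot: [2.605, -0.083, 1.494]
contact_force: [0.9, -1.3, 0.8]
grip_width: 49.9
t 11.1 F [ 0.9 -1.3  0.8] d tool [-0.   0.8 98.4] rot [-0.007 -0.     0.006] ik 0.0 [-0.54  0.46  1.99  0.95  0.37 -1.28]
now: foot in cell [ 5.3 -8.3 99.7] toolz [-0.076  0.1   -0.992] per 10mm down [-1.    0.76  9.92] q [-0.618  0.244  2.009  0.668  0.551 -1.036]
```

View pics/s4.png

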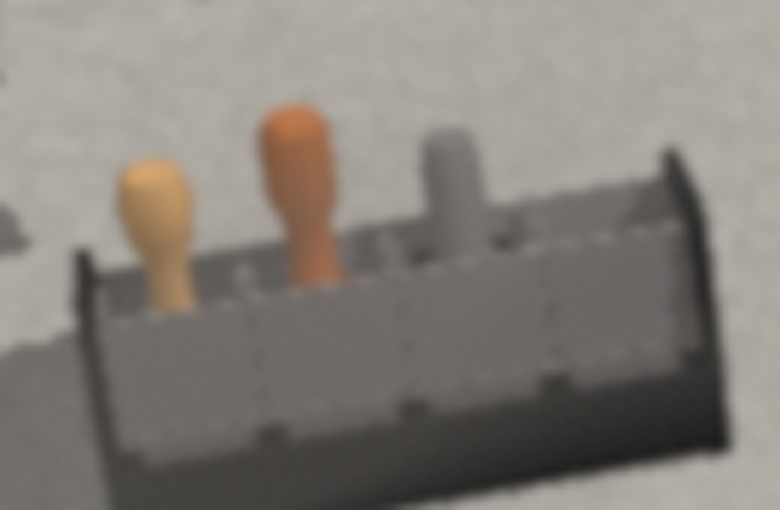

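Stamp B stands in its compartment parallel to the stored stamps, which haven't moved, with its knob top at crop (295,118). Next I'll plan the grasp of A with the tool tilted 0.3 rad about the closing axis.

```bash
cat > g.py <<'E'
import sys; from ik import *; from plant import bot
# g.py x y z psi tilt : delta to tool pose
x,y,z,psi,ti=map(float,sys.argv[1:6])
o=bot.get_obs();r0=R.from_euler('xyz',o['tcp_rot']);r=R.from_euler('xyz',[np.pi,0,psi])*R.from_euler('Y',ti)
p=np.array([x,y,z]);c,q=ik(p,r,[o['joint_positions'],[.2,.3,1.6,0,1.1,.5],[.3,.3,1.6,.5,1,1.5]])
print('t',o['time'],'pos',o['tool_pos'].round(1),'w',round(o['grip_width'],1),'F',o['contact_force'].round(1),'q',o['joint_positions'].round(2))
print('d tool now',r0.inv().apply(p-o['tool_pos']).round(1),'in final frame',r.inv().apply(p-o['tool_pos']).round(1),'rot',(r0.inv()*r).as_rotvec().round(3),'ik',round(c,2),q.round(2))
E
python3 g.py 487.8 236.2 172.5 .2 .3;python3 g.py 516.7 242.1 77 .2 .3;  python3 - <<'E'
from ik import *; from h import *
for xx in(-4,0):
  for h in(0,4): print(xx,h,(proj('s4',cellpose(-26,[xx,0,100+h])[0])-[215,240]+.5)*6)
E
```

```text
t 11.15 pos [ 524.  -153.   171.9] w 49.9 F [1.6 1.3 4.7] q [-0.62  0.23  2.01  0.66  0.56 -1.03]
d tool now [384.1 -71.6  -8.5] in final frame [  40.1 -388.6   11.7] rot [ 0.222 -0.159  1.277] ik 0.0 [ 0.33  0.28  1.82 -0.06  0.74  1.74]
t 11.15 pos [ 524.  -153.   171.9] w 49.9 F [1.6 1.3 4.7] q [-0.62  0.23  2.01  0.66  0.56 -1.03]
d tool now [384.7 -96.9  88.2] in final frame [  40.1 -388.6  111.7] rot [ 0.222 -0.159  1.277] ik 0.0 [ 0.32  0.47  1.86 -0.07  0.52  1.75]
-4 0 [287.16351737 109.90834513]
-4 4 [285.3620242   99.35817129]
0 0 [287.92903154 113.95387272]
0 4 [286.12209118 103.37123258]
```

```bash
python3 -m handwheel '[{"claw":80,"dx":0,"dy":0,"dz":-40,"rx":0,"ry":0,"rz":0},{"claw":80,"dx":0,"dy":0,"dz":0,"rx":0.0245,"ry":-0.0175,"rz":0.14},{"claw":80,"dx":0,"dy":0,"dz":0,"rx":0.0245,"ry":-0.0175,"rz":0.14},{"claw":80,"dx":0,"dy":0,"dz":0,"rx":0.0245,"ry":-0.0175,"rz":0.14},{"claw":80,"dx":0,"dy":0,"dz":0,"rx":0.0245,"ry":-0.0175,"rz":0.14},{"claw":80,"dx":0,"dy":0,"dz":0,"rx":0.0245,"ry":-0.0175,"rz":0.14},{"claw":80,"dx":0,"dy":0,"dz":0,"rx":0.0245,"ry":-0.0175,"rz":0.14},{"claw":80,"dx":0,"dy":0,"dz":0,"rx":0.0245,"ry":-0.0175,"rz":0.14},{"claw":80,"dx":0,"dy":0,"dz":0,"rx":0.0245,"ry":-0.0175,"rz":0.14},{"claw":80,"dx":0,"dy":0,"dz":0,"rx":0.0245,"ry":-0.0175,"rz":0.14}]'; python3 g.py 487.8 236.2 172.5 .2 .3
```

```text
time: 12.15
tool_pos: [504.5, -153.4, 200.8]
tcp_rot: [3.141, -0.297, 0.211]
contact_force: [0.3, 0.1, -0.4]
grip_width: 80.4
t 12.15 pos [ 504.5 -153.4  200.8] w 80.4 F [ 0.3  0.1 -0.4] q [-0.57  0.24  1.79  0.26  0.91  0.65]
d tool now [  54.2 -384.5   45.9] in final frame [  49.9 -385.2   45.1] rot [-0.003  0.002  0.011] ik 0.0 [ 0.33  0.28  1.82 -0.06  0.74  1.74]
```

```bash
python3 -m handwheel '[{"claw":80,"dx":5,"dy":-38.5,"dz":0,"rx":0,"ry":0,"rz":0.01},{"claw":80,"dx":5,"dy":-38.5,"dz":0,"rx":0,"ry":0,"rz":0},{"claw":80,"dx":5,"dy":-38.5,"dz":0,"rx":0,"ry":0,"rz":0},{"claw":80,"dx":5,"dy":-38.5,"dz":0,"rx":0,"ry":0,"rz":0},{"claw":80,"dx":5,"dy":-38.5,"dz":0,"rx":0,"ry":0,"rz":0},{"claw":80,"dx":5,"dy":-38.5,"dz":9,"rx":0,"ry":0,"rz":0},{"claw":80,"dx":5,"dy":-38.5,"dz":9,"rx":0,"ry":0,"rz":0},{"claw":80,"dx":5,"dy":-38.5,"dz":9,"rx":0,"ry":0,"rz":0},{"claw":80,"dx":5,"dy":-38.5,"dz":9,"rx":0,"ry":0,"rz":0},{"claw":80,"dx":5,"dy":-38.5,"dz":9,"rx":0,"ry":0,"rz":0}]'; python3 -m handwheel '[{"claw":80,"dx":0,"dy":0,"dz":0,"rx":0,"ry":0,"rz":0}]'; python3 g.py 516.7 242.1 77 .2 .3
```

```text
time: 13.15
tool_pos: [484.6, 237.5, 172.0]
tcp_rot: [3.141, -0.299, 0.207]
contact_force: [1.0, 0.1, 0.7]
grip_width: 79.9
time: 13.25
tool_pos: [484.0, 239.6, 171.2]
tcp_rot: [-3.141, -0.297, 0.211]
contact_force: [-0.3, 1.0, 0.5]
grip_width: 80.0
t 13.25 pos [484.  239.6 171.2] w 80.0 F [-0.3  1.   0.5] q [ 0.34  0.28  1.82 -0.06  0.74  1.73]
d tool now [ 3.5  4.5 99.6] in final frame [ 3.3  4.1 99.7] rot [-0.004  0.003  0.011] ik 0.0 [ 0.32  0.47  1.86 -0.07  0.52  1.75]
```

```bash
python3 -m handwheel '[{"claw":70,"dx":3.5,"dy":4.3,"dz":20,"rx":0,"ry":0,"rz":0},{"claw":70,"dx":0,"dy":0,"dz":25,"rx":0,"ry":0,"rz":0},{"claw":60,"dx":0,"dy":0,"dz":25,"rx":0,"ry":0,"rz":0},{"claw":60,"dx":0,"dy":0,"dz":20,"rx":0,"ry":0,"rz":0},{"claw":60,"dx":0,"dy":0,"dz":9,"rx":0,"ry":0,"rz":0},{"claw":60,"dx":0,"dy":0,"dz":0,"rx":0,"ry":0,"rz":0}]'; python3 g.py 516.7 242.1 77 .2 .3
python3 - <<'E'
from h import *
snap('scene','s5',(370,150,500,250),6)
E
```

```text
time: 13.85
tool_pos: [517.2, 237.5, 77.6]
tcp_rot: [3.141, -0.296, 0.206]
contact_force: [-0.1, 0.5, -0.1]
grip_width: 60.0
t 13.85 pos [517.2 237.5  77.6] w 60.0 F [-0.1  0.5 -0.1] q [ 0.31  0.47  1.86 -0.06  0.53  1.73]
d tool now [ 0.3 -4.7  0.7] in final frame [ 0.2 -4.7  0.7] rot [-0.001  0.004  0.006] ik 0.0 [ 0.32  0.47  1.86 -0.07  0.52  1.75]
```

View pics/s5.png

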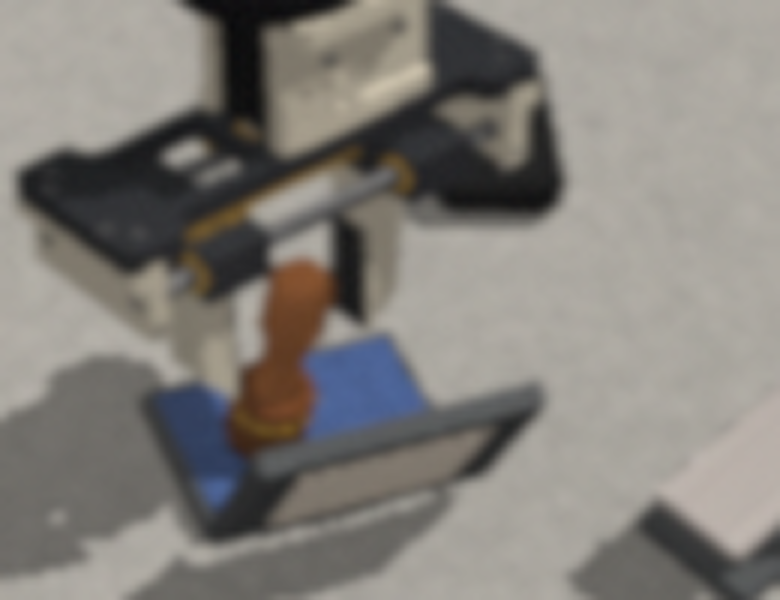

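The picture shows A's knob between the fingers at (300,290) in the crop, slightly nearer the +y finger. I'll check its x against projections.

```bash
python3 - <<'E'
from h import *
c=lambda p:((proj('s5',p)-[370,150]+.5)*6).round()
for x in(505,511.3,517): print(x,'top',c([x,241,113]),'knob mid',c([x,241,95]),'foot',c([x,241,13]))
from scipy.spatial.transform import Rotation as R
o=bot.get_obs();r=R.from_euler('xyz',o['tcp_rot']).as_matrix();p=o['tool_pos']
for s in(-1,1): print('tip',s,[c(p+s*r[:,1]*30+k*9.5*r[:,0]) for k in(-1,1)])
E
```

```text
505 top [287. 264.] knob mid [279. 294.] foot [248. 424.]
511.3 top [294. 275.] knob mid [287. 306.] foot [254. 436.]
517 top [301. 286.] knob mid [293. 317.] foot [260. 446.]
tip -1 [array([324., 305.]), array([356., 327.])]
tip 1 [array([203., 367.]), array([233., 390.])]
```

```bash
python3 -m handwheel '[{"claw":60,"dx":0,"dy":-4.5,"dz":0,"rx":0,"ry":0,"rz":0},{"claw":10,"dx":0,"dy":0,"dz":0,"rx":0,"ry":0,"rz":0},{"claw":10,"dx":0,"dy":0,"dz":0,"rx":0,"ry":0,"rz":0},{"claw":10,"dx":0,"dy":0,"dz":0,"rx":0,"ry":0,"rz":0},{"claw":10,"dx":0,"dy":0,"dz":0,"rx":0,"ry":0,"rz":0},{"claw":10,"dx":0,"dy":0,"dz":0,"rx":0,"ry":0,"rz":0},{"claw":10,"dx":0,"dy":0,"dz":0,"rx":0,"ry":0,"rz":0},{"claw":10,"dx":0,"dy":0,"dz":0,"rx":0,"ry":0,"rz":0},{"claw":10,"dx":0,"dy":0,"dz":0,"rx":0,"ry":0,"rz":0},{"claw":10,"dx":0,"dy":0,"dz":0,"rx":0,"ry":0,"rz":0}]'; python3 g.py 516.7 242.1 77 .2 .3
```

```text
time: 14.9
tool_pos: [516.7, 242.5, 78.7]
tcp_rot: [3.141, -0.298, 0.206]
contact_force: [-0.2, 0.4, 1.7]
grip_width: 25.6
t 14.9 pos [516.7 242.5  78.7] w 25.6 F [-0.2  0.4  1.7] q [ 0.32  0.47  1.85 -0.07  0.53  1.74]
d tool now [-0.6  0.4  1.6] in final frame [-0.6  0.4  1.6] rot [-0.002  0.002  0.006] ik 0.0 [ 0.32  0.47  1.86 -0.07  0.52  1.75]
```

```bash
cat > w2.py <<'E'
import sys; from ik import *; from plant import bot
FT=np.array(json.load(open('ft.json'))['foot']);UT=np.array(json.load(open('ft.json'))['up'])
cy,fx,fy,h=map(float,sys.argv[1:5]); be=.298
o=bot.get_obs();r0=R.from_euler('xyz',o['tcp_rot'])
_,r=cellpose(cy,[0,0,0],0,be); p,_=cellpose(cy,[fx,fy,h]); p=p-r.apply(FT)
c,q=ik(p,r,[o['joint_positions'],[-.4,.4,2,1.2,.5,-1.6]])
print('t',round(o['time'],2),'w',round(o['grip_width'],1),'F',o['contact_force'].round(1),'pos',o['tool_pos'].round(1),'d now',r0.inv().apply(p-o['tool_pos']).round(1),'d final',r.inv().apply(p-o['tool_pos']).round(1),'rot',(r0.inv()*r).as_rotvec().round(3),'ik',round(c,2),q.round(2))
f=o['tool_pos']+r0.apply(FT)-cellpose(cy,[0,0,0])[0]; print('foot in cell',Rr.inv().apply(f).round(1),'up in cell',Rr.inv().apply(r0.apply(UT)).round(3),'10 down',(10*r0.inv().apply(Rr.apply([0,0,-1]))).round(2),'q',o['joint_positions'].round(2))
E
python3 - <<'E'
from ik import *; from plant import bot
o=bot.get_obs();r=R.from_euler('xyz',o['tcp_rot'])
d=dict(foot=r.inv().apply(np.array([511.3,241.4,13])-o['tool_pos']).tolist(),up=r.inv().apply([0,0,1.]).tolist());print(d);json.dump(d,open('ft.json','w'))
E
python3 -m handwheel '[{"claw":10,"dx":6,"dy":0,"dz":-19,"rx":0,"ry":0,"rz":0},{"claw":10,"dx":12,"dy":0,"dz":-38,"rx":0,"ry":0,"rz":0},{"claw":10,"dx":14,"dy":0,"dz":-46,"rx":0,"ry":0,"rz":0},{"claw":10,"dx":6,"dy":0,"dz":-19,"rx":0,"ry":0,"rz":0},{"claw":10,"dx":0,"dy":0,"dz":0,"rx":0,"ry":0,"rz":0}]';python3 w2.py 78 0 0 110;python3 w2.py 78 0 0 0
```

```text
{'foot': [-24.58072311127002, -0.035442928945790556, 61.2171927682884], 'up': [0.294056728136075, 0.0003407198399726849, -0.955787907722156]}
time: 15.4
tool_pos: [518.7, 243.2, 210.2]
tcp_rot: [-3.141, -0.305, 0.206]
contact_force: [0.0, -0.3, -0.3]
grip_width: 25.2
t 15.4 w 25.2 F [ 0.  -0.3 -0.3] pos [518.7 243.2 210.2] d now [-58.3 265.8  23.7] d final [-271.9   11.9  -23.4] rot [-0.153  0.369 -1.295] ik 0.0 [-0.49  0.21  2.13  1.04  0.57 -1.3 ]
foot in cell [-53.5 270.7 182.1] up in cell [ 0.569 -0.003  0.823] 10 down [2.7  1.91 9.44] q [ 0.32  0.29  1.69 -0.05  0.86  1.71]
t 15.4 w 25.2 F [ 0.  -0.3 -0.3] pos [518.7 243.2 210.2] d now [-28.6 286.9 127.5] d final [-304.2   11.9   81.8] rot [-0.153  0.369 -1.295] ik 0.0 [-0.44  0.49  2.07  1.41  0.47 -1.66]
foot in cell [-53.5 270.7 182.1] up in cell [ 0.569 -0.003  0.823] 10 down [2.7  1.91 9.44] q [ 0.32  0.29  1.69 -0.05  0.86  1.71]
```

```bash
python3 -m handwheel '[{"claw":10,"dx":-8,"dy":40,"dz":0,"rx":0,"ry":0,"rz":0},{"claw":10,"dx":-8,"dy":40,"dz":0,"rx":0,"ry":0,"rz":0},{"claw":10,"dx":-8,"dy":40,"dz":0,"rx":0,"ry":0,"rz":0},{"claw":10,"dx":-8,"dy":40,"dz":0,"rx":0,"ry":0,"rz":0},{"claw":10,"dx":-8,"dy":40,"dz":0,"rx":0,"ry":0,"rz":0},{"claw":10,"dx":-8,"dy":35,"dz":0,"rx":0,"ry":0,"rz":0},{"claw":10,"dx":0,"dy":0,"dz":0,"rx":-0.0096,"ry":0.023,"rz":-0.081},{"claw":10,"dx":0,"dy":0,"dz":0,"rx":-0.0096,"ry":0.023,"rz":-0.081},{"claw":10,"dx":0,"dy":0,"dz":0,"rx":-0.0096,"ry":0.023,"rz":-0.081},{"claw":10,"dx":0,"dy":0,"dz":0,"rx":-0.0096,"ry":0.023,"rz":-0.081}]'
python3 -m handwheel '[{"claw":10,"dx":0,"dy":0,"dz":0,"rx":-0.0096,"ry":0.023,"rz":-0.081},{"claw":10,"dx":0,"dy":0,"dz":0,"rx":-0.0096,"ry":0.023,"rz":-0.081},{"claw":10,"dx":0,"dy":0,"dz":0,"rx":-0.0096,"ry":0.023,"rz":-0.081},{"claw":10,"dx":0,"dy":0,"dz":0,"rx":-0.0096,"ry":0.023,"rz":-0.081},{"claw":10,"dx":0,"dy":0,"dz":0,"rx":-0.0096,"ry":0.023,"rz":-0.081},{"claw":10,"dx":0,"dy":0,"dz":0,"rx":-0.0096,"ry":0.023,"rz":-0.081},{"claw":10,"dx":0,"dy":0,"dz":0,"rx":-0.0096,"ry":0.023,"rz":-0.081},{"claw":10,"dx":0,"dy":0,"dz":0,"rx":-0.0096,"ry":0.023,"rz":-0.081}]';python3 w2.py 78 0 0 110
```

```text
time: 16.4
tool_pos: [519.2, 3.2, 190.5]
tcp_rot: [2.988, -0.363, 0.558]
contact_force: [-0.4, -0.7, -0.4]
grip_width: 24.9
time: 17.2
tool_pos: [519.1, 3.4, 190.6]
tcp_rot: [2.654, -0.333, 1.276]
contact_force: [0.6, 0.8, -0.2]
grip_width: 25.0
t 17.2 w 25.0 F [ 0.6  0.8 -0.2] pos [519.1   3.4 190.6] d now [-32.3   8.4  16.5] d final [-34.6  -3.2  13.4] rot [-0.048  0.096 -0.321] ik 0.0 [-0.49  0.21  2.13  1.04  0.57 -1.3 ]
foot in cell [ -8.3  24.6 134.5] up in cell [0.151 0.074 0.986] 10 down [-1.8   1.23  9.76] q [-0.34  0.14  2.08  0.67  0.51 -0.48]
```

```bash
python3 -m handwheel '[{"claw":10,"dx":0,"dy":0,"dz":0,"rx":-0.012,"ry":0.024,"rz":-0.08},{"claw":10,"dx":0,"dy":0,"dz":0,"rx":-0.012,"ry":0.024,"rz":-0.08},{"claw":10,"dx":0,"dy":0,"dz":0,"rx":-0.012,"ry":0.024,"rz":-0.08},{"claw":10,"dx":0,"dy":0,"dz":0,"rx":-0.012,"ry":0.024,"rz":-0.08},{"claw":10,"dx":-17,"dy":-1.5,"dz":6,"rx":0,"ry":0,"rz":0},{"claw":10,"dx":-17,"dy":-1.5,"dz":6,"rx":0,"ry":0,"rz":0},{"claw":10,"dx":0,"dy":0,"dz":0,"rx":0,"ry":0,"rz":0},{"claw":10,"dx":0,"dy":0,"dz":0,"rx":0,"ry":0,"rz":0}]';python3 w2.py 78 0 0 56
```

```text
time: 18.0
tool_pos: [525.3, -26.6, 171.9]
tcp_rot: [2.51, -0.245, 1.608]
contact_force: [0.2, -0.4, 0.0]
grip_width: 25.6
t 18.0 w 25.6 F [ 0.2 -0.4  0. ] pos [525.3 -26.6 171.9] d now [-16.6  -0.7  53.3] d final [-16.6  -0.8  53.3] rot [ 0.001  0.001 -0.005] ik 0.0 [-0.46  0.35  2.11  1.22  0.51 -1.48]
foot in cell [  0.7   0.2 111.8] up in cell [0.001 0.001 1.   ] 10 down [-2.93  0.01  9.56] q [-0.49  0.21  2.13  1.04  0.57 -1.28]
```

```bash
python3 -m handwheel '[{"claw":10,"dx":-5.9,"dy":0,"dz":19,"rx":0,"ry":0,"rz":0},{"claw":10,"dx":-5.9,"dy":-0.5,"dz":19,"rx":0,"ry":0,"rz":0},{"claw":10,"dx":-3,"dy":0,"dz":9.6,"rx":0,"ry":0,"rz":0},{"claw":10,"dx":-1.8,"dy":0,"dz":5.7,"rx":0,"ry":0,"rz":0},{"claw":10,"dx":-1.8,"dy":0,"dz":5.7,"rx":0,"ry":0,"rz":0},{"claw":10,"dx":-1.8,"dy":0,"dz":5.7,"rx":0,"ry":0,"rz":0},{"claw":10,"dx":-1.2,"dy":0,"dz":3.8,"rx":0,"ry":0,"rz":0},{"claw":10,"dx":0,"dy":0,"dz":0,"rx":0,"ry":0,"rz":0}]';python3 w2.py 78 0 0 2
python3 - <<'E'
from h import *
snap('scene','s6',(215,230,345,315),6)
E
```

```text
time: 18.8
tool_pos: [566.7, -32.6, 113.9]
tcp_rot: [2.507, -0.244, 1.609]
contact_force: [0.2, 0.7, -1.2]
grip_width: 24.8
t 18.8 w 24.8 F [ 0.2  0.7 -1.2] pos [566.7 -32.6 113.9] d now [-11.   -1.9  36.7] d final [-11.   -1.8  36.7] rot [ 0.003  0.001 -0.003] ik 0.0 [-0.44  0.48  2.07  1.4   0.47 -1.66]
foot in cell [ 1.9 -0.3 40.3] up in cell [-0.002  0.001  1.   ] 10 down [-2.93 -0.02  9.56] q [-0.46  0.39  2.1   1.28  0.49 -1.53]
```

View pics/s6.png

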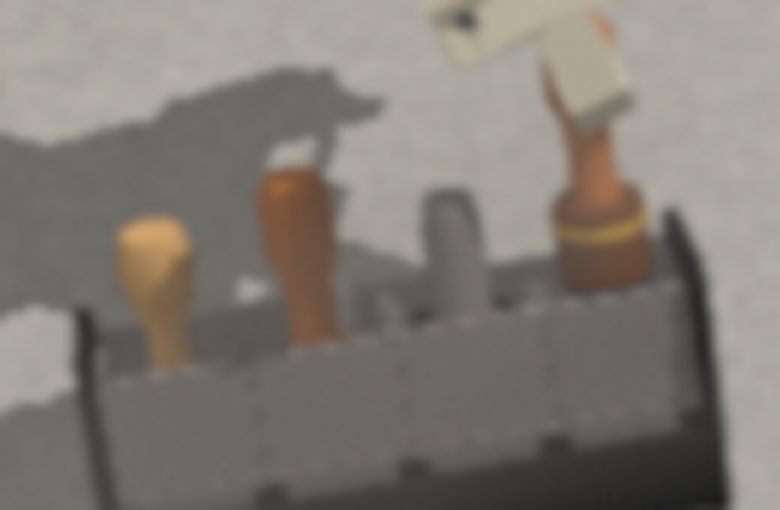

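The picture shows A's mount (crop x 563–652) entering the right-hand free compartment, between the divider at 548 and the end wall at 690, with no contact force. Continuing down.

```bash
python3 -m handwheel '[{"claw":10,"dx":-1.8,"dy":-1,"dz":5.7,"rx":0,"ry":0,"rz":0},{"claw":10,"dx":-1.8,"dy":-0.5,"dz":5.7,"rx":0,"ry":0,"rz":0},{"claw":10,"dx":-1.8,"dy":0,"dz":5.7,"rx":0,"ry":0,"rz":0},{"claw":10,"dx":-1.8,"dy":0,"dz":5.7,"rx":0,"ry":0,"rz":0},{"claw":10,"dx":-1.2,"dy":0,"dz":3.8,"rx":0,"ry":0,"rz":0},{"claw":10,"dx":0,"dy":0,"dz":0,"rx":0,"ry":0,"rz":0}]';python3 w2.py 78 0 0 2
```

```text
time: 19.45
tool_pos: [581.4, -34.8, 89.8]
tcp_rot: [2.508, -0.244, 1.609]
contact_force: [-0.4, 0.7, -0.1]
grip_width: 25.0
t 19.45 w 25.0 F [-0.4  0.7 -0.1] pos [581.4 -34.8  89.8] d now [-2.5 -0.1  9.7] d final [-2.5 -0.1  9.7] rot [ 0.002  0.001 -0.003] ik 0.0 [-0.44  0.48  2.07  1.4   0.47 -1.66]
foot in cell [ 0.2 -0.5 12. ] up in cell [-0.001  0.001  1.   ] 10 down [-2.93 -0.01  9.56] q [-0.44  0.46  2.08  1.38  0.47 -1.63]
```

```bash
python3 -m handwheel '[{"claw":10,"dx":-1.2,"dy":0,"dz":3.8,"rx":0,"ry":0,"rz":0},{"claw":10,"dx":-0.9,"dy":0,"dz":2.9,"rx":0,"ry":0,"rz":0},{"claw":10,"dx":0,"dy":0,"dz":0,"rx":0,"ry":0,"rz":0}]'; for i in 1 2 3 4; do python3 -m handwheel '[{"claw":10,"dx":-0.4,"dy":0,"dz":1.3,"rx":0,"ry":0,"rz":0},{"claw":10,"dx":0,"dy":0,"dz":0,"rx":0,"ry":0,"rz":0}]'|grep force; python3 w2.py 78 0 0 0|grep foot; done
```

```text
time: 19.75
tool_pos: [585.4, -35.4, 84.5]
tcp_rot: [2.507, -0.244, 1.609]
contact_force: [-0.3, -0.1, -0.7]
grip_width: 25.0
contact_force: [-0.0, 0.3, -1.2]
foot in cell [ 0.6 -0.7  4.2] up in cell [-0.002  0.001  1.   ] 10 down [-2.93 -0.02  9.56] q [-0.44  0.48  2.07  1.4   0.47 -1.66]
contact_force: [0.5, 0.2, -0.1]
foot in cell [ 0.6 -0.7  2.9] up in cell [-0.002  0.001  1.   ] 10 down [-2.93 -0.02  9.56] q [-0.44  0.48  2.07  1.41  0.47 -1.66]
contact_force: [0.5, 0.0, -1.4]
foot in cell [ 0.5 -0.7  1.4] up in cell [-0.002  0.001  1.   ] 10 down [-2.93 -0.02  9.56] q [-0.44  0.48  2.07  1.41  0.47 -1.67]
contact_force: [-0.4, 0.1, -0.6]
foot in cell [ 0.6 -0.7  0.1] up in cell [-0.002  0.001  1.   ] 10 down [-2.93 -0.02  9.56] q [-0.44  0.49  2.07  1.41  0.47 -1.67]
```

```bash
for i in 1 2 ; do python3 -m handwheel '[{"claw":10,"dx":-0.3,"dy":0,"dz":1,"rx":0,"ry":0,"rz":0},{"claw":10,"dx":0,"dy":0,"dz":0,"rx":0,"ry":0,"rz":0}]'|grep force; python3 w2.py 78 0 0 0|grep foot; done
```

```text
contact_force: [-0.5, -0.4, -1.8]
foot in cell [ 0.5 -0.6 -1. ] up in cell [-0.002  0.001  1.   ] 10 down [-2.93 -0.02  9.56] q [-0.44  0.49  2.07  1.42  0.47 -1.67]
contact_force: [-3.5, 0.2, 3.0]
foot in cell [ 0.6 -0.4 -1.6] up in cell [-0.002  0.001  1.   ] 10 down [-2.93 -0.03  9.56] q [-0.44  0.49  2.07  1.42  0.47 -1.68]
```

Floor contact (about 3 N). Releasing and retreating along the stamp's axis.

```bash
python3 -m handwheel '[{"claw":50,"dx":0,"dy":0,"dz":0,"rx":0,"ry":0,"rz":0},{"claw":50,"dx":0,"dy":0,"dz":0,"rx":0,"ry":0,"rz":0},{"claw":50,"dx":0,"dy":0,"dz":0,"rx":0,"ry":0,"rz":0},{"claw":50,"dx":0,"dy":0,"dz":0,"rx":0,"ry":0,"rz":0},{"claw":50,"dx":3,"dy":0,"dz":-9.6,"rx":0,"ry":0,"rz":0},{"claw":50,"dx":6,"dy":0,"dz":-19,"rx":0,"ry":0,"rz":0},{"claw":50,"dx":9,"dy":0,"dz":-28,"rx":0,"ry":0,"rz":0},{"claw":50,"dx":14,"dy":0,"dz":-46,"rx":0,"ry":0,"rz":0},{"claw":0,"dx":0,"dy":0,"dz":0,"rx":0,"ry":0,"rz":0}]'
python3 - <<'E'
from h import *
snap('scene','s7',(215,230,345,315),6)
E
python3 g.py 560 255 200 0 0
```

```text
time: 21.85
tool_pos: [527.7, -27.2, 170.8]
tcp_rot: [2.501, -0.24, 1.611]
contact_force: [0.5, -1.6, -0.5]
grip_width: 45.5
t 21.9 pos [528.5 -27.5 169.2] w 42.3 F [ 1.3 -0.3 -0.2] q [-0.49  0.22  2.13  1.06  0.56 -1.32]
d tool now [280.3  12.2  55.2] in final frame [  31.5 -282.5  -30.8] rot [ 0.301 -0.682  1.467] ik 0.0 [ 0.3   0.53  1.3  -0.    1.31  1.87]
```

View pics/s7.png

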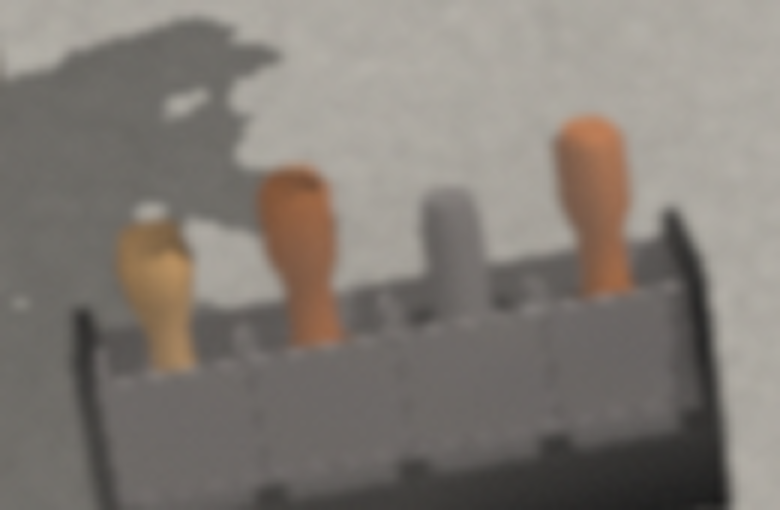

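Both round stamps stand in their compartments and the stored ones haven't moved (A's knob at (592,135), B's at (297,185), stored at (157,240) and (455,210)). Now the lid: I'll push it from behind with closed fingers.

```bash
python3 g.py 628 257 180 1.571 0; python3 g.py 628 257 65 1.571 0; python3 g.py 498 257 22 1.571 0
```

```text
t 21.9 pos [528.5 -27.5 169.2] w 42.3 F [ 1.3 -0.3 -0.2] q [-0.49  0.22  2.13  1.06  0.56 -1.32]
d tool now [274.8  55.3 111.3] in final frame [284.5  99.5 -10.8] rot [ 0.632 -0.245 -0.039] ik 0.0 [ 0.28  0.66  1.11 -0.    1.36  0.28]
t 21.9 pos [528.5 -27.5 169.2] w 42.3 F [ 1.3 -0.3 -0.2] q [-0.49  0.22  2.13  1.06  0.56 -1.32]
d tool now [247.4 -11.4 200.9] in final frame [284.5  99.5 104.2] rot [ 0.632 -0.245 -0.039] ik 0.0 [ 0.28  0.77  1.25 -0.    1.13  0.28]
t 21.9 pos [528.5 -27.5 169.2] w 42.3 F [ 1.3 -0.3 -0.2] q [-0.49  0.22  2.13  1.06  0.56 -1.32]
d tool now [ 242.2 -141.3  157.8] in final frame [284.5 -30.5 147.2] rot [ 0.632 -0.245 -0.039] ik 0.0 [ 0.34  0.64  1.66 -0.    0.84  0.34]
```

```bash
python3 -m handwheel '[{"claw":0,"dx":0,"dy":0,"dz":-40,"rx":0,"ry":0,"rz":0},{"claw":0,"dx":0,"dy":0,"dz":0,"rx":0.08,"ry":-0.031,"rz":-0.005},{"claw":0,"dx":0,"dy":0,"dz":0,"rx":0.08,"ry":-0.031,"rz":-0.005},{"claw":0,"dx":0,"dy":0,"dz":0,"rx":0.08,"ry":-0.031,"rz":-0.005},{"claw":0,"dx":0,"dy":0,"dz":0,"rx":0.08,"ry":-0.031,"rz":-0.005},{"claw":0,"dx":0,"dy":0,"dz":0,"rx":0.08,"ry":-0.031,"rz":-0.005},{"claw":0,"dx":0,"dy":0,"dz":0,"rx":0.08,"ry":-0.031,"rz":-0.005},{"claw":0,"dx":0,"dy":0,"dz":0,"rx":0.08,"ry":-0.031,"rz":-0.005},{"claw":0,"dx":0,"dy":0,"dz":0,"rx":0.08,"ry":-0.031,"rz":-0.005}]'; python3 g.py 628 257 180 1.571 0
```

```text
time: 22.8
tool_pos: [505.4, -35.3, 196.4]
tcp_rot: [-3.125, -0.0, 1.574]
contact_force: [1.3, 0.2, 0.1]
grip_width: 0.6
t 22.8 pos [505.4 -35.3 196.4] w 0.6 F [1.3 0.2 0.1] q [-0.22  0.35  1.61 -0.    1.21 -0.22]
d tool now [291.9 123.6  14.4] in final frame [292.3 122.6  16.4] rot [-0.017 -0.     0.003] ik 0.0 [ 0.28  0.66  1.11 -0.    1.36  0.28]
```

```bash
python3 -m handwheel '[{"claw":0,"dx":36.5,"dy":15.4,"dz":0,"rx":-0.017,"ry":0,"rz":0},{"claw":0,"dx":36.5,"dy":15.4,"dz":0,"rx":0,"ry":0,"rz":0},{"claw":0,"dx":36.5,"dy":15.4,"dz":0,"rx":0,"ry":0,"rz":0},{"claw":0,"dx":36.5,"dy":15.4,"dz":0,"rx":0,"ry":0,"rz":0},{"claw":0,"dx":36.5,"dy":15.4,"dz":0,"rx":0,"ry":0,"rz":0},{"claw":0,"dx":36.5,"dy":15.4,"dz":0,"rx":0,"ry":0,"rz":0},{"claw":0,"dx":36.5,"dy":15.4,"dz":0,"rx":0,"ry":0,"rz":0},{"claw":0,"dx":36.5,"dy":15.4,"dz":0,"rx":0,"ry":0,"rz":0},{"claw":0,"dx":0,"dy":0,"dz":0,"rx":0,"ry":0,"rz":0}]'; python3 g.py 628 257 65 1.571 0
```

```text
time: 23.7
tool_pos: [628.0, 261.7, 194.4]
tcp_rot: [3.14, -0.002, 1.578]
contact_force: [-1.0, 0.6, -1.1]
grip_width: 0.2
t 23.7 pos [628.  261.7 194.4] w 0.2 F [-1.   0.6 -1.1] q [0.28 0.66 1.09 0.   1.4  0.27]
d tool now [ -5.   -0.2 129.4] in final frame [ -4.7  -0.  129.4] rot [ 0.001 -0.002  0.007] ik 0.0 [ 0.28  0.77  1.25 -0.    1.13  0.28]
```

Go down behind the lid, then push towards -x (tool -y) along the arc.

```bash
python3 -m handwheel '[{"claw":0,"dx":-4.5,"dy":0,"dz":40,"rx":0,"ry":0,"rz":0},{"claw":0,"dx":0,"dy":0,"dz":45,"rx":0,"ry":0,"rz":0},{"claw":0,"dx":0,"dy":0,"dz":40,"rx":0,"ry":0,"rz":0},{"claw":0,"dx":0,"dy":-10,"dz":0,"rx":0,"ry":0,"rz":0},{"claw":0,"dx":0,"dy":-15,"dz":0,"rx":0,"ry":0,"rz":0},{"claw":0,"dx":0,"dy":-15,"dz":0,"rx":0,"ry":0,"rz":0},{"claw":0,"dx":0,"dy":-15,"dz":0,"rx":0,"ry":0,"rz":0}]'; python3 g.py 554 257 71 1.571 0
```

```text
time: 24.4
tool_pos: [572.5, 251.6, 70.8]
tcp_rot: [3.139, -0.0, 1.573]
contact_force: [0.7, 0.1, -0.0]
grip_width: 0.5
t 24.4 pos [572.5 251.6  70.8] w 0.5 F [ 0.7  0.1 -0. ] q [ 0.29  0.67  1.42 -0.    1.04  0.29]
d tool now [  5.4 -18.5  -0.3] in final frame [  5.4 -18.5  -0.2] rot [ 0.002 -0.     0.002] ik 0.0 [ 0.31  0.65  1.47 -0.    1.02  0.31]
```

```bash
python3 -m handwheel '[{"claw":0,"dx":2,"dy":-10,"dz":0,"rx":0,"ry":0,"rz":0},{"claw":0,"dx":2,"dy":-8,"dz":0,"rx":0,"ry":0,"rz":0},{"claw":0,"dx":0,"dy":-11,"dz":5,"rx":0,"ry":0,"rz":0},{"claw":0,"dx":0,"dy":-11,"dz":5,"rx":0,"ry":0,"rz":0},{"claw":0,"dx":0,"dy":-9,"dz":9,"rx":0,"ry":0,"rz":0},{"claw":0,"dx":0,"dy":-7,"dz":9,"rx":0,"ry":0,"rz":0},{"claw":0,"dx":0,"dy":-4,"dz":8,"rx":0,"ry":0,"rz":0},{"claw":0,"dx":0,"dy":-3,"dz":5,"rx":0,"ry":0,"rz":0},{"claw":0,"dx":0,"dy":0,"dz":0,"rx":0,"ry":0,"rz":0}]'; python3 g.py 500 257 22 1.571 0
```

```text
time: 25.3
tool_pos: [509.8, 255.5, 30.5]
tcp_rot: [3.139, 0.001, 1.572]
contact_force: [-0.5, 0.5, -0.4]
grip_width: 0.3
t 25.3 pos [509.8 255.5  30.5] w 0.3 F [-0.5  0.5 -0.4] q [ 0.33  0.64  1.63 -0.    0.87  0.33]
d tool now [ 1.5 -9.9  8.4] in final frame [ 1.5 -9.8  8.5] rot [0.003 0.001 0.001] ik 0.0 [ 0.34  0.65  1.65 -0.    0.84  0.34]
```

```bash
python3 -m handwheel '[{"claw":0,"dx":0,"dy":-10,"dz":3,"rx":0,"ry":0,"rz":0},{"claw":0,"dx":0,"dy":0,"dz":3,"rx":0,"ry":0,"rz":0},{"claw":0,"dx":0,"dy":0,"dz":2,"rx":0,"ry":0,"rz":0},{"claw":0,"dx":0,"dy":0,"dz":0,"rx":0,"ry":0,"rz":0}]'; for i in 1 2 3; do python3 -m handwheel '[{"claw":0,"dx":0,"dy":0,"dz":1,"rx":0,"ry":0,"rz":0},{"claw":0,"dx":0,"dy":0,"dz":0,"rx":0,"ry":0,"rz":0}]' | egrep 'pos|force'; done
```

```text
time: 25.7
tool_pos: [500.6, 255.6, 23.2]
tcp_rot: [3.137, 0.0, 1.572]
contact_force: [-0.5, 0.0, 0.2]
grip_width: 0.3
tool_pos: [500.7, 255.6, 22.4]
contact_force: [-0.6, -0.1, -0.2]
tool_pos: [500.6, 255.6, 21.3]
contact_force: [0.6, 0.1, 0.1]
tool_pos: [500.7, 255.6, 20.8]
contact_force: [-1.4, -0.4, 4.2]
```

```bash
python3 -m handwheel '[{"claw":0,"dx":0,"dy":0,"dz":0.8,"rx":0,"ry":0,"rz":0},{"claw":0,"dx":0,"dy":0,"dz":0,"rx":0,"ry":0,"rz":0}]' | egrep 'pos|force'; python3 -m handwheel '[{"claw":0,"dx":0,"dy":0,"dz":-10,"rx":0,"ry":0,"rz":0},{"claw":0,"dx":0,"dy":0,"dz":-40,"rx":0,"ry":0,"rz":0},{"claw":0,"dx":0,"dy":0,"dz":-50,"rx":0,"ry":0,"rz":0},{"claw":0,"dx":0,"dy":-40,"dz":-20,"rx":0,"ry":0,"rz":0},{"claw":0,"dx":0,"dy":-40,"dz":0,"rx":0,"ry":0,"rz":0},{"claw":0,"dx":0,"dy":-40,"dz":0,"rx":0,"ry":0,"rz":0},{"claw":0,"dx":0,"dy":0,"dz":0,"rx":0,"ry":0,"rz":0},{"claw":0,"dx":0,"dy":0,"dz":0,"rx":0,"ry":0,"rz":0}]'
python3 - <<'E'
from h import *
snap('scene','s8',(200,150,490,350),2.7)
E
```

```text
tool_pos: [500.7, 255.6, 20.6]
contact_force: [-2.3, -1.3, 9.6]
time: 27.3
tool_pos: [380.1, 255.8, 139.8]
tcp_rot: [3.135, -0.001, 1.573]
contact_force: [0.3, 0.7, 0.5]
grip_width: 0.1
```

View pics/s8.png

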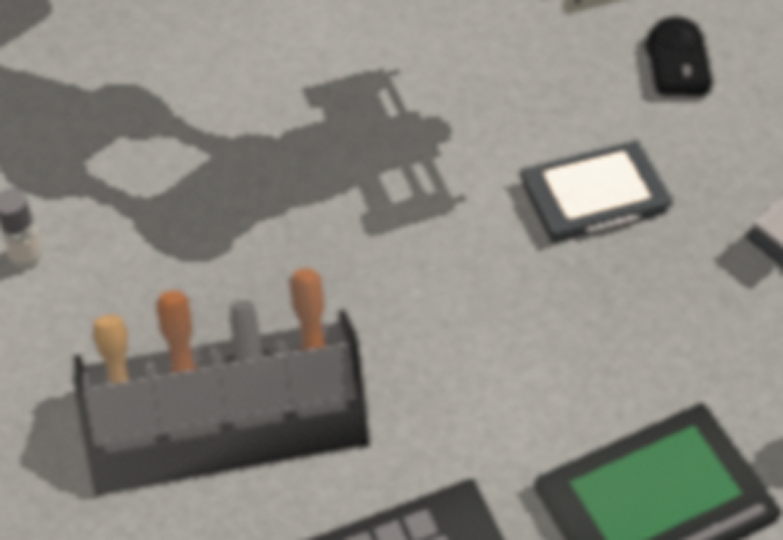

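```bash
python3 - <<'E'
from ik import *; from h import *
for cy in(-26,78):
  for x,h in((-4,0),(-4,5),(0,0)): print(cy,x,h,((proj('s7',cellpose(cy,[x,0,100+h])[0])-[215,230]+.5)*6).round())
a=cv2.imread('pics/s7_full.png').astype(int);b=cv2.imread('pics/s8_full.png').astype(int);s=cv2.imread('pics/s0_full.png').astype(int)
for n,i in(('s0',s),('s7',a),('s8',b)):
    m=((i[...,2]-i[...,0])>50); k,l,st,ce=cv2.connectedComponentsWithStats(m.astype(np.uint8)); print(n,[(st[j].tolist(),ce[j].round(1).tolist()) for j in range(1,k) if st[j,4]>60 and 220<ce[j][0]<340 and ce[j][1]>200])
E
```

```text
-26 -4 0 [287. 170.]
-26 -4 5 [285. 157.]
-26 0 0 [288. 174.]
78 -4 0 [579. 119.]
78 -4 5 [577. 106.]
78 0 0 [581. 123.]
s0 [([284, 205, 13, 30, 252], [289.6, 219.6]), ([235, 266, 12, 25, 199], [241.2, 276.5])]
s7 [([309, 249, 11, 30, 218], [314.6, 262.4]), ([259, 258, 13, 29, 246], [265.1, 270.8]), ([235, 268, 12, 23, 185], [241.2, 277.6])]
s8 [([309, 249, 11, 30, 210], [314.6, 262.2]), ([259, 257, 13, 30, 238], [265.1, 270.1]), ([235, 267, 12, 24, 190], [241.3, 276.4])]
```

The knob tops sit where fully seated stamps should be, and the stored stamp hasn't moved. Handing in.

```bash
python3 -c "
from plant import bot
print(bot.close_job())"
```

```text
the job is handed in; nothing more can be done
None
```

Both round stamps are in the rack's two free compartments, and the ink pad's lid is shut. I handed the job in at about 27 s of the 64 s allowed. No verdict was given.

- **Stamp B (from the desk):** lowered into the compartment at rack y = -26 mm until it touched the floor. The last step peaked at about 22 N; I backed off 1.3 mm and released it.
- **Stamp A (from the pad):** lowered into the compartment at rack y = +78 mm until about 4.6 N of floor contact, then released.
- **Lid:** pushed over from behind and pressed down to about 10 N. The fingertips stood at z = 20.6 mm, against a nominal closed height of 20.5 mm.

**Last checks**
- In the final picture both round stamps stand handle up, with their knob tops where fully seated stamps should be, to within about 3 mm.
- One stored stamp's image position changed by less than half a pixel; the other looks unmoved.
- I only looked at the other desk objects, and only the mouse and glue stick are in the final picture. Neither looks moved.

**What disagreed**
- **Cameras:** the two views differed by 3–5 mm on the rack and stamps. I corrected for this by comparing the gripper's known position with the pictures.
- **Joint 5:** it hit its lower limit (0.28) on the first try at the full 35° tilt. I put stamp B in about 0.12 rad off the compartment's axis, and gripped stamp A at an angle so it went in straight.

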